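Make the laser marker safe and unload it

TASK

The laser marker has finished: lift the red cover on the control box, flip the toggle under it away from you to make the laser safe and close the cover again; only then press the green release button fully down and let it go. Then press on the rubber pad of the sliding bed and drag the bed fully out to its stop, and lay every wooden tag in the pine tray, down on its floor and not stacked or stood on end. Leave the bed out, the cover shut, the laser safe, and the other things on the bench where they are.

Things in the scene. Friction and masses are not known exactly. Their poses are not given: they have to be found in the camera images.
- marker: The laser marker, a low machine fixed to the bench. Origin on the bench, +x away from the robot (into the machine), z up. Aluminium base x -0.24 to +0.19 m, 262 mm wide, 12 mm high. Its hood (grey cheeks, amber window, black laser module) covers x +0.030 to +0.195, 294 mm wide; window underside 68 mm and top 76 mm above the bench, cheeks 80 mm high, laser module (x +0.12 to +0.18, y -0.045 to +0.045) 111 mm high.
- bed (a joint): Travel of the marker's flat sliding bed out toward the robot (marker -x), in m: 0 fully in, 0.15 fully out against its stop. It has no handle; it slides stiffly (about 1.5 N) and stays where it is left. With joint value q it spans marker x -0.085-q to +0.170-q, 244 mm wide, top 28 mm above the bench; steel rims 7 mm high and 6 mm thick along its back and sides, none at the front.
- bed_pad (a point): Centre of the black ribbed rubber pad (66 mm in marker x by 220 mm in y, level with the bed top) on the front part of the bed, moving with the bed; axes as the marker's. This is the place to press down on to drag the bed out.
- console: The white control box, fixed to the bench, 120 mm (x) by 200 mm (y), 50 mm high. Origin under its centre, +x away from the robot, +y to the left, z up. The red switch cover is on its left half, the green button on its right half.
- cover (a joint): Angle of the red hinged safety cover over the switch, rad: 0 closed, 2.0 fully open. Opens by lifting its front edge up and back (tab goes up, then over toward console +x); stiff hinge, it stays at whatever angle it is left. The closed cover is 75 mm (x) by 44 mm (y) and reaches 91 mm above the bench.
- cover_hinge (a point): Centre of the cover's hinge, axis along console y, 60 mm above the bench.
- cover_tab (a point): Centre of the gripping part of the red tab that juts from the cover's front edge, moving with the cover. The tab is 14 mm wide (along the hinge axis), 10 mm thick and juts 36 mm beyond the cover's front; closed, this point lies 97 mm in front of the hinge (console -x), 25 mm above it, and its tab can be pinched from above by its 14 mm width.
- lever (a joint): Angle of the steel toggle switch under the cover, rad: 0 = laser armed (leaning toward the robot, console -x), 0.8 = laser safe (leaning away, console +x). Stays where it is left; takes about 1 N at the tip.
- lever_tip (a point): Centre of the 10 mm ball at the toggle's tip, moving with it; about 77 mm above the bench. The toggle pivots 29 mm below it (upright at lever 0.4), 44 mm in front of the cover hinge.
- release (a joint): Travel of the green spring push button (the bed release), m: 0 up, 0.006 fully down (about 5 N).
- release_top (a point): Centre of the green button's top face, 28 mm across, moving with it; pressed straight down.
- tray_in (a point): Centre of the inner floor of the shallow pine tray (fixed to the bench); axes of the tray, z up. Inside 138 mm (x) by 278 mm (y); floor about 6 mm above the bench, walls 6 mm thick, rim 25 mm above the bench.
- tin: Blue and black tin, 67 mm across, 134 mm high, bystander; origin under its centre.
- rule: Black and red tape measure, 37x93x68 mm, bystander; origin under its centre.
- sander: Cork sanding block, 65x112x37 mm, bystander; origin under its centre.
- tag_1_center (a point): Centre of a brown wooden tag, 30 mm (own x) by 55 mm (own y) by 18 mm (own z), starting on the bed under or half under the hood. Two to four tags are there.
- tag_2_center (a point): Centre of a brown wooden tag, 30 mm (own x) by 55 mm (own y) by 18 mm (own z), starting on the bed under or half under the hood. Two to four tags are there.
- tag_3_center (a point): Centre of a brown wooden tag, 30 mm (own x) by 55 mm (own y) by 18 mm (own z), starting on the bed under or half under the hood. Two to four tags are there.
- tag_4_center (a point): Centre of a brown wooden tag, 30 mm (own x) by 55 mm (own y) by 18 mm (own z), starting on the bed under or half under the hood. Two to four tags are there.
Not all that is in view belongs to the job. What is shaped like the console but blue is not meant.

How it is judged:
On the way, in this order (a step that is already met when the one before it is completed fails the run):
1. the cover is lifted while the switch still stands at armed (value of joint cover above 1.2 rad and value of joint lever below 0.4 rad), for 0.2 s.
2. the toggle is flipped to safe under the lifted cover (value of joint cover above 1 rad and value of joint lever above 0.65 rad), for 0.2 s.
3. the cover is closed again with the toggle at safe (value of joint cover below 0.1 rad and value of joint lever above 0.65 rad), for 0.2 s.
4. the green button is pressed fully down (all of step 3 and value of joint release above 0.005 m), for 0.05 s.
5. the button is let go (value of joint release below 0.0015 m), for 0.1 s.
6. the bed is dragged fully out (value of joint bed above 0.142 m), for 0.2 s.
At the end, for the whole second after the job is handed in: Cover closed (under 0.1 rad), toggle at safe (over 0.65 rad), green button up, bed out at its stop (over 0.14 m), and every tag that is present at rest inside the tray with its centre less than 22 mm above the tray floor (all of step 3 and value of joint release below 0.0015 m and value of joint bed above 0.14 m and x of tag_1_center in the frame of tray_in between -0.066 and 0.066 m and y of tag_1_center in the frame of tray_in between -0.136 and 0.136 m and z of tag_1_center in the frame of tray_in between 0 and 0.022 m and linear speed of each of tag_1, tag_2, tag_3, tag_4 below 0.02 m/s and x of tag_2_center in the frame of tray_in between -0.066 and 0.066 m and y of tag_2_center in the frame of tray_in between -0.136 and 0.136 m and z of tag_2_center in the frame of tray_in between 0 and 0.022 m and x of tag_3_center in the frame of tray_in between -0.066 and 0.066 m and y of tag_3_center in the frame of tray_in between -0.136 and 0.136 m and z of tag_3_center in the frame of tray_in between 0 and 0.022 m and x of tag_4_center in the frame of tray_in between -0.066 and 0.066 m and y of tag_4_center in the frame of tray_in between -0.136 and 0.136 m and z of tag_4_center in the frame of tray_in between 0 and 0.022 m); the robot touches nothing.
It fails at once if the release button is pressed while the laser is armed (value of joint release above 0.004 m and value of joint lever below 0.4 rad).
It fails at once if the bed is pulled out before the laser is safe (value of joint bed above 0.06 m and value of joint lever below 0.4 rad).
It fails at once if the tin is pushed more than 4 cm from its place (distance of tin from where it was at the start of the episode above 0.04 m).
It fails at once if the tape measure is pushed more than 4 cm from its place (distance of rule from where it was at the start of the episode above 0.04 m).
It fails at once if the sanding block is pushed more than 4 cm from its place (distance of sander from where it was at the start of the episode above 0.04 m).
Of tag_1, tag_2, tag_3, tag_4 only 2 to 4 are there at a start; the rules pass over those that are not, and their reading is None.
At some moment in a run one of tag_1, tag_2, tag_3, tag_4 may be knocked a few centimetres aside while the robot is not near it.
Once in a run the grip may slacken for a moment while it holds something.
It also fails if it takes over 208 s, if anything falls off the work surface, if the arm or the gripper's body presses on something with over 40 N, if the wrist force passes 120 N, or if a joint passes its speed limit or range.

ROBOT

A 6-joint arm with a two-finger parallel gripper is mounted at the origin on a cart in front of the work surface, level with it; the furniture and walls round the work are solid. World frame = base frame: x ahead of the robot, y to its left, z up, the work surface at z = 0. Lengths are in m, angles in rad, forces in N, time in s.
With the tool pointing down it reaches from about 0.325 to 0.775 m from the base axis. Payload 9.3 kg.
Tool frame: the origin (TCP) lies midway between the tips of the shut fingers; the grasp point (between the pads) lies 19 mm behind it; z points along the fingers, y is the line along which they close (so a half turn about z gives the same grasp; the last joint's range is limited). The gripper opens to 85 mm and grips with 20 to 120 N. Pads are 22 mm wide; open, the fingers measure 114 mm over their backs; the gripper's body (76 mm by 85 mm) begins 54 mm behind the grasp point. The pads swing forward as they close: fully open they stand 13 mm farther back than shut.
Start: joints at [0.964, 0.259, 0.021, 1.334, 0, 1.418], TCP at [0.241, 0.494, 0.2] pointing down, gripper open.
Joint ranges: [-3.04, 3.04], [-0.91, 1.82], [-1.04, 1.36], [-1.92, 1.95], [-1.52, 1.45], [-3.14, 3.14]. Speed limits (rad/s): [2.22, 2.22, 2.79, 3.14, 3.14, 3.14].

INTERFACE

Orientations are given as a unit quaternion [w, x, y, z].
In Python, from rig import ctrl, imaging gives the robot as it stands. The module is installed in compiled form; this text tells all that it offers.
- The arm moves only by the tool drive_tool, never from a script. Its argument "targets" is text: rows parted by semicolons, each of 7 numbers parted by spaces: the turn, a rotation vector about the tool's x, y, z scaled (see below), then the shift along the tool's x, y, z scaled (see below), then the opening, from 0 (shut) to 1 (fully open). A call has 1 to 12 rows; each row is the pose to reach, as a shift and turn from the pose commanded when the call began, along the tool's axes at that moment; what a row does not reach only later rows make up. The controller multiplies each number of a shift by 0.1 m and each number of a turn by 45 degrees. A row lasts 1/8 s, in which the tool goes at most 62.5 mm and 10.7 degrees, less where a joint would pass 70% of its speed; a pose out of reach is approached as far as the arm can. A call with a number of a shift or a turn outside -1 to 1 is refused whole. A call with a gripper value outside its range is refused whole. The fingers move at their own pace and stop on an object; the grip force is fixed at half the most. Time passes only in rows, so rows that repeat a pose let the fingers close. It gives the time, the measured TCP pose, the force, the opening and the grip force at its end, in the units of the state.
- ctrl.observe(): the state, without advancing time (a new reading comes with each control period).
- imaging.grab_frame(name): name is "scene" or "top" or "wrist"; returns the picture (400x640x3 uint8, red, green, blue); there is no depth.
- imaging.camera_model(name): a dict with "K" (3x3 intrinsics, pixels), "R" (3x3) and "t" (3): a world point X has camera coordinates R X + t. Camera axes: x right, y down, z forward; pixel columns grow to the right and rows downward; lengths in m; the calibration is good to about 2 mm. A picture is of the moment at which its call begins: read the wrist's pose just before it. camera_model takes no time and is no camera call; for the wrist camera it gives the pose at the moment of the call.
- ctrl.close_job(): hands the job in; it is judged then, once.
The state is a dict: "time": time; "joint_pos": joint angles; "qvel": joint speeds; "tau": joint torques, N m; "tool_pos": TCP position; "tool_rot": TCP orientation; "force": force on the tool from outside, world axes, zero at the start; "ft_torque": the same for the moment, N m; "opening": finger opening in m; "grip_force": force on a finger pad.
Only numpy, scipy, OpenCV 4.12 (cv2) and the standard library are available. Lean on these libraries where they do the work, as an engineer would, in place of code of your own. Each camera call takes 0.05 s, during which the arm holds its last target. There are 200 camera calls.

## Working session

There is one attempt and no reset: what is moved stays moved. The work goes in short steps, Python scripts to look and compute and a tool call to move; the robot and the scene stay as the last step left them, time stands still between calls to the robot, and variables do not carry over. Pictures are saved under pics/ and viewed, at most 14 in all, crops included, and the job is handed in when it is done.

Besides the shell and the picture viewer there is one more tool, called after ">>>" as name(argument=value, ...), one argument or row to a line, values as JSON. drive_tool: Moves the arm, as the interface text tells. Its arguments: {"type":"object","properties":{"targets":{"type":"string"}},"required":["targets"]}

```bash
mkdir -p pics
python3 - <<'E'
from rig import ctrl, imaging
import cv2
s=ctrl.observe(); print({k:s[k] for k in('time','tool_pos','tool_rot','force','opening')})
for n in('scene','top'):
    cv2.imwrite(f'pics/{n}0.png',imaging.grab_frame(n)[:,:,::-1]); 
    m=imaging.camera_model(n); print(n,m['K'],m['R'],m['t'])
E
```

```text
{'time': 0.0, 'tool_pos': array([0.24093342, 0.49405567, 0.19903433]), 'tool_rot': array([-2.60538422e-04,  2.24964270e-01,  9.74366765e-01, -6.45614687e-04]), 'force': array([ 0.78195151,  0.01976281, -0.56112297]), 'opening': 0.0855290037775754}
scene [[438.93909744   0.         320.58474465]
 [  0.         438.93909744 201.29800859]
 [  0.           0.           1.        ]] [[-5.06673545e-01 -8.62137974e-01 -1.77160301e-04]
 [-5.61206567e-01  3.29973860e-01 -7.59054965e-01]
 [ 6.54468569e-01 -3.84493647e-01 -6.51026519e-01]] [0.23883683 0.39387793 1.56445991]
top [[413.07618351   0.         317.17791111]
 [  0.         413.07618351 205.49426696]
 [  0.           0.           1.        ]] [[-0.01735567 -0.99766282  0.06608835]
 [-0.98671763  0.00641279 -0.16231821]
 [ 0.16151503 -0.06802769 -0.98452279]] [-0.02878023  0.55756436  1.39612878]
```

View pics/scene0.png

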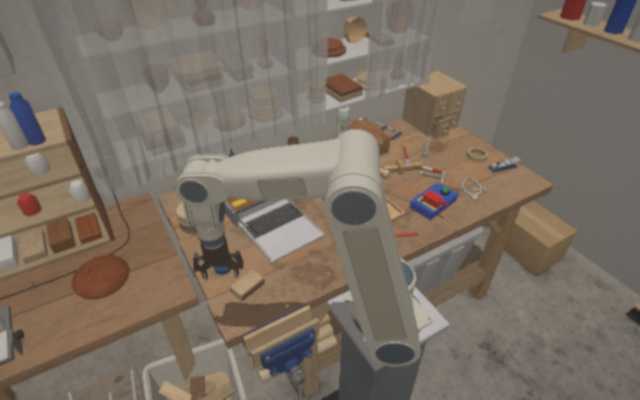

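View pics/top0.png

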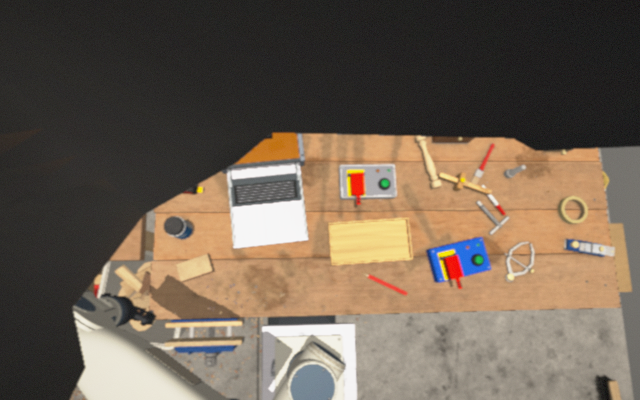

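The top view shows the marker at about (268,200), with a black pad at (265,190). The white console is at (368,182), the pine tray at (370,242) and the blue decoy at (460,260). The tin (178,227), sander (195,267) and rule (about (195,190)) are on the left. I'll enlarge this area.

Run:
```python
import cv2
a=cv2.imread('pics/top0.png')[125:275,215:415]
cv2.imwrite('pics/top0c.png',cv2.resize(a,None,fx=4,fy=4,interpolation=cv2.INTER_CUBIC))
```

```text
(no output)
```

View pics/top0c.png

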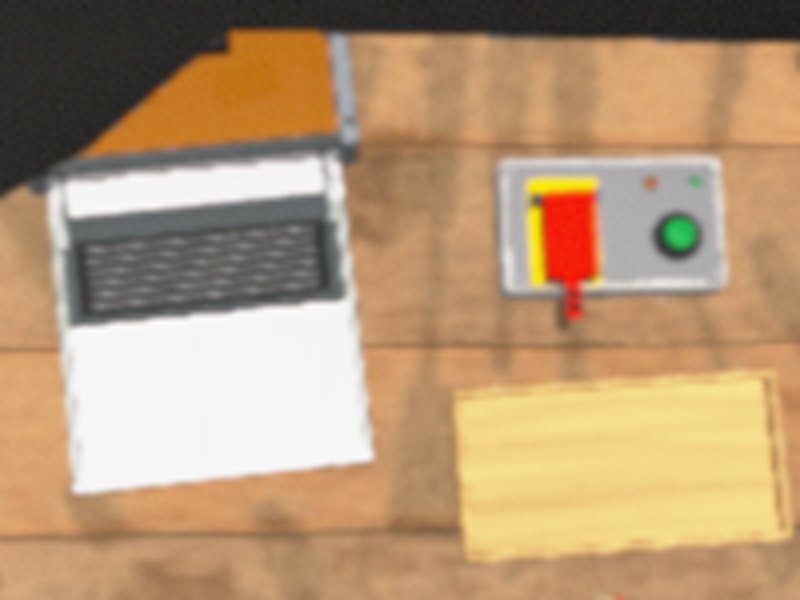

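Crop readings: console top corners (500,160), (720,158), (725,292), (505,295). The button is at (680,234), the tab runs from (575,285) to (575,318), the pad corners are (80,245), (322,222), (325,295), (82,318), and the tray rim is (455,392), (775,372), (792,540), (468,560). The base front edge is (75,492)-(372,460).

```bash
cat > h.py <<'E'
import numpy as np, cv2
from rig import ctrl, imaging
from scipy.spatial.transform import Rotation as R
def ray(m,u,v,z):
    C=-m['R'].T@m['t']; d=m['R'].T@np.linalg.inv(m['K'])@np.array([u,v,1.])
    return C+d*(z-C[2])/d[2]
def proj(m,X):
    c=m['K']@(m['R']@np.asarray(X,float)+m['t']); return c[:2]/c[2]
def tool():
    s=ctrl.observe(); q=s['tool_rot']; return np.array(s['tool_pos']),R.from_quat([q[1],q[2],q[3],q[0]]),s
def loc(X,yawvec=None):
    """shift row units (/0.1) to bring TCP to X"""
    p,r,s=tool(); return r.inv().apply(np.asarray(X)-p)/0.1
E
python3 - <<'E'
from h import *
np.set_printoptions(precision=4,suppress=True)
m=imaging.camera_model('top')
f=lambda x,y,z:ray(m,215+(x+.5)/4-.5,125+(y+.5)/4-.5,z)
for n,z,ps in[('console',.05,[(500,160),(720,158),(725,292),(505,295)]),('button',.06,[(680,234)]),('tab',.085,[(575,285),(575,318)]),('cover top',.09,[(545,195),(597,195),(597,282),(548,282)]),
 ('base',.012,[(75,492),(372,460)]),('bedfront',.028,[(72,325),(345,297)]),('pad',.028,[(80,245),(322,222),(325,295),(82,318)]),('tray',.025,[(455,392),(775,372),(792,540),(468,560)])]:
    P=np.array([f(x,y,z) for x,y in ps]); print(n,P[:,:2].tolist() and np.round(P[:,:2],4).tolist(),P.mean(0))
p,r,s=tool();print(r.as_matrix())
for n,u,v,z in[('tin',178,222,.134),('rule',199,189,.04),('sander',195,266,.037)]:print(n,ray(m,u,v,z))
w=imaging.camera_model('wrist');print(w,r.inv().apply(-w['R'].T@w['t']-p), w['R']@r.as_matrix())
E
```

```text
console [[0.7033, -0.1178], [0.7052, -0.3164], [0.583, -0.315], [0.5814, -0.119]] [ 0.6432 -0.217   0.05  ]
button [[0.6334, -0.2745]] [ 0.6334 -0.2745  0.06  ]
tab [[0.5834, -0.1752], [0.5547, -0.1742]] [ 0.5691 -0.1747  0.085 ]
cover top [[0.6615, -0.1509], [0.6615, -0.1962], [0.585, -0.1934], [0.5852, -0.1511]] [ 0.6233 -0.1729  0.09  ]
base [[0.4165, 0.2563], [0.4412, -0.002]] [0.4289 0.1272 0.012 ]
bedfront [[0.5608, 0.259], [0.5843, 0.0207]] [0.5726 0.1398 0.028 ]
pad [[0.6321, 0.2532], [0.6523, 0.0404], [0.5862, 0.0383], [0.5669, 0.2505]] [0.6094 0.1456 0.028 ]
tray [[0.4992, -0.0755], [0.5146, -0.3635], [0.3652, -0.3707], [0.3524, -0.0836]] [ 0.4328 -0.2233  0.025 ]
[[-0.8988  0.4383 -0.0007]
 [ 0.4383  0.8988 -0.001 ]
 [ 0.0002 -0.0012 -1.    ]]
tin [0.4925 0.4157 0.134 ]
rule [0.6188 0.3735 0.04  ]
sander [0.3549 0.3799 0.037 ]
{'K': array([[347.8274,   0.    , 314.1681],
       [  0.    , 347.8274, 199.9993],
       [  0.    ,   0.    ,   1.    ]]), 'R': array([[ 0.4385,  0.8987, -0.0018],
       [ 0.8624, -0.4202,  0.2823],
       [ 0.253 , -0.1253, -0.9593]]), 't': array([-0.5492, -0.0359,  0.3799])} [ 0.0727 -0.0001 -0.1745] [[-0.0002  1.      0.0006]
 [-0.9593 -0.     -0.2825]
 [-0.2825 -0.0006  0.9593]]
```

>>> drive_tool(
  targets="0 0 -0.2 -0.4 -0.4 -0.1 1; 0 0 -0.4 -0.8 -0.75 -0.1 1; 0 0 -0.578 -1 -0.95 -0.1 1; 0 0 -0.578 -1 -0.95 -0.1 1",
)

```text
time: 0.6
tool_pos: [0.2897, 0.3636, 0.2098]
tool_rot: [0.0, 0.001, 1.0, -0.0]
force: [0.9, 0.3, 0.6]
opening: 0.0853
grip_force: 0.0
```

>>> drive_tool(
  targets="0 0 0 -0.2 -0.5 0 0; 0 0 0 -0.36 -0.95 -0.1 0",
)

```text
time: 0.85
tool_pos: [0.3251, 0.2696, 0.219]
tool_rot: [-0.001, -0.0, 1.0, -0.0]
force: [-0.0, -0.7, 0.6]
opening: 0.0517
grip_force: 0.0
```

>>> drive_tool(
  targets="0 0 0 -0.2 -0.5 0 0; 0 0 0 -0.36 -0.95 -0.1 0",
)

```text
time: 1.1
tool_pos: [0.3616, 0.1742, 0.2293]
tool_rot: [-0.001, 0.001, 1.0, -0.0]
force: [-0.8, 0.4, -0.0]
opening: 0.0119
grip_force: 0.0
```

>>> drive_tool(
  targets="0 0 0 -0.2 -0.5 0 0; 0 0 0 -0.36 -0.95 -0.1 0",
)

```text
time: 1.35
tool_pos: [0.3978, 0.079, 0.2394]
tool_rot: [-0.0, 0.001, 1.0, 0.0]
force: [1.1, 0.7, 0.2]
opening: 0.0001
grip_force: 0.0
```

>>> drive_tool(
  targets="0 0 0 -0.2 -0.5 0 0; 0 0 0 -0.36 -0.95 -0.1 0; 0 0 0 -0.36 -0.95 -0.1 0",
)

```text
time: 1.72
tool_pos: [0.4348, -0.0169, 0.2495]
tool_rot: [-0.0, 0.003, 1.0, -0.0]
force: [-0.0, -0.0, -0.4]
opening: 0.0
grip_force: 0.0
```

Tracking is excellent. Next I'll move over to the console with the gripper open.

>>> drive_tool(
  targets="0 0 0 -0.05 -0.4 0 0; 0 0 0 -0.1 -0.9 0 0",
)

```text
time: 1.98
tool_pos: [0.4437, -0.1041, 0.2496]
tool_rot: [0.0, -0.001, 1.0, 0.0]
force: [1.0, -0.9, 0.7]
opening: 0.0001
grip_force: 0.0
```

>>> drive_tool(
  targets="0 0 0 -0.05 -0.4 0 0; 0 0 0 -0.1 -0.9 0 0; 0 0 0 -0.1 -0.9 0 0; 0 0 0 -0.1 -0.9 0 0",
)

```text
time: 2.48
tool_pos: [0.4536, -0.1937, 0.2493]
tool_rot: [-0.0, 0.0, 1.0, 0.0]
force: [0.0, 0.4, 0.6]
opening: -0.0
grip_force: 0.0
```

```bash
cat > look.py <<'E'
import sys; from h import *
n=sys.argv[1]; m=imaging.camera_model('wrist'); a=imaging.grab_frame('wrist')
np.savez(f'{n}.npz',**m); cv2.imwrite(f'pics/{n}.png',a[:,:,::-1])
E
python3 look.py w1
```

```text
(no output)
```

View pics/w1.png

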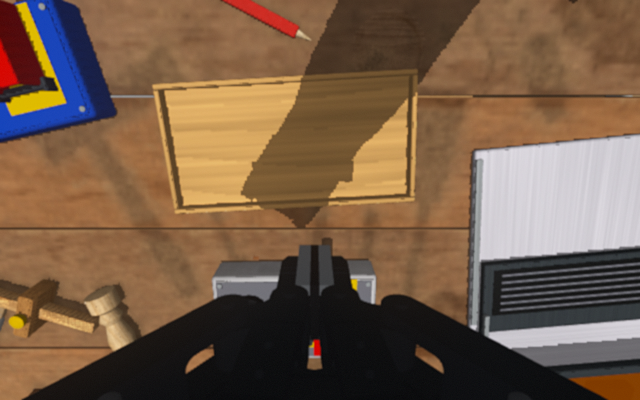

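The wrist view shows the console hidden behind the fingers at (300,280), and the tray rim corners at (154,85), (417,70), (413,200), (177,213). The camera sees the robot side of the fingers, so I'll look from further out.

>>> drive_tool(
  targets="0 0 0 -0.5 0 0 0; 0 0 0 -1 -0.1 0 0",
)

```text
time: 2.78
tool_pos: [0.5547, -0.2027, 0.2509]
tool_rot: [0.001, -0.001, 1.0, -0.0]
force: [0.4, -0.4, 0.6]
opening: 0.0002
grip_force: 0.0
```

>>> drive_tool(
  targets="0 0 0 -0.5 0 0 0; 0 0 0 -1 -0.1 0 0;  0 0 0 -1 -0.1 0 0",
)

```text
time: 3.15
tool_pos: [0.6562, -0.213, 0.2466]
tool_rot: [-0.001, -0.001, 1.0, 0.001]
force: [0.2, 0.4, -0.6]
opening: -0.0001
grip_force: 0.0
```

>>> drive_tool(
  targets="0 0 0 -0.4 0 0 0; 0 0 0 -0.4 0 0 0;  0 0 0 -0.4 0 0 0",
)

```text
time: 3.52
tool_pos: [0.6929, -0.2136, 0.2503]
tool_rot: [0.0, -0.001, 1.0, -0.0]
force: [-0.4, 0.3, 0.7]
opening: 0.0003
grip_force: 0.0
```

```bash
python3 look.py w2
python3 - <<'E'
import cv2
a=cv2.imread('pics/w2.png')[60:320,100:500]
cv2.imwrite('pics/w2c.png',cv2.resize(a,None,fx=2,fy=2,interpolation=cv2.INTER_CUBIC))
E
```

```text
(no output)
```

View pics/w2c.png

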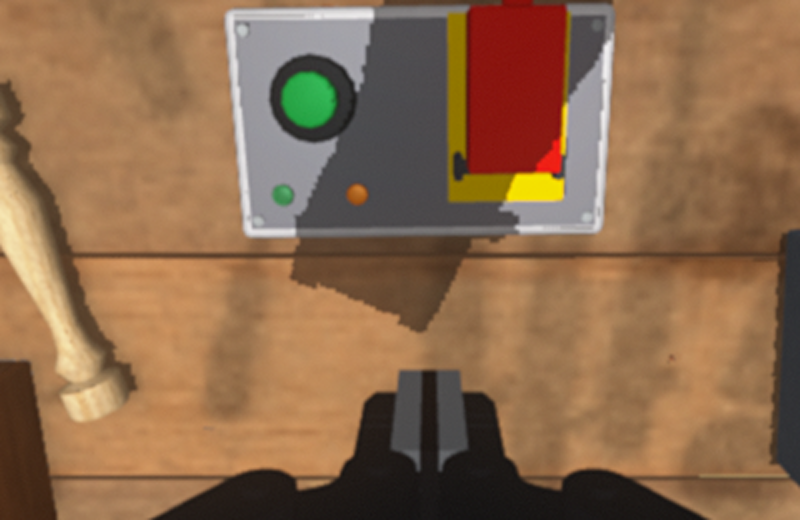

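The crop shows the button centre at (309,99), the hinge pins at (459,166) and (560,172), the console back corners at (247,235) and (603,235), the front-left corner at (613,5) and the tab at column 518.

Run:
```python
from h import *
np.set_printoptions(precision=4,suppress=True)
m=dict(np.load('w2.npz'))
f=lambda x,y,z:ray(m,100+(x+.5)/2-.5,60+(y+.5)/2-.5,z)
for n,x,y,z in[('btn',309,99,.058),('btn',309,99,.065),('pinR',459,166,.06),('pinL',560,172,.06),('cR',465,172,.091),('cL',562,172,.091),('cfR',470,5,.091),('cfL',567,5,.091),('conBR',247,235,.05),('conBL',603,235,.05),('FR',227,12,.05),('FL',613,5,.05),('tab',518,3,.085)]: print(n,f(x,y,z))
m=dict(np.load('w1.npz'))
for u,v in[(154,85),(417,70),(413,201),(177,213)]:print(ray(m,u,v,.025))
import cv2
a=cv2.imread('pics/w2.png')[40:110,240:480]
cv2.imwrite('pics/w2d.png',cv2.resize(a,None,fx=3,fy=3,interpolation=cv2.INTER_CUBIC))
```

```text
btn [ 0.6317 -0.2746  0.058 ]
btn [ 0.6314 -0.2735  0.065 ]
pinR [ 0.6653 -0.1977  0.06  ]
pinL [ 0.6684 -0.1449  0.06  ]
cR [ 0.6643 -0.1961  0.091 ]
cL [ 0.6643 -0.1498  0.091 ]
cfR [ 0.5898 -0.1951  0.091 ]
cfL [ 0.5897 -0.1516  0.091 ]
conBR [ 0.7045 -0.3136  0.05  ]
conBL [ 0.7043 -0.1175  0.05  ]
FR [ 0.5895 -0.3153  0.05  ]
FL [ 0.586  -0.1209  0.05  ]
tab [ 0.5884 -0.1729  0.085 ]
[ 0.3674 -0.3677  0.025 ]
[ 0.3522 -0.0825  0.025 ]
[ 0.4993 -0.0751  0.025 ]
[ 0.5143 -0.359   0.025 ]
```

View pics/w2d.png

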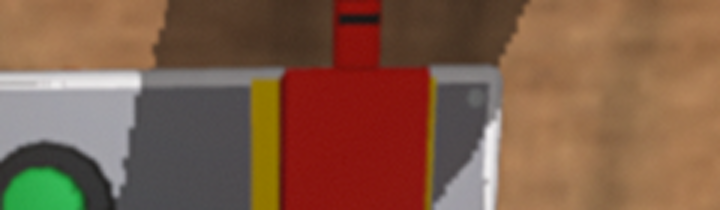

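>>> drive_tool(
  targets="0 0 0 0.5 0.2 0 0.6; 0 0 0 1 0.4 0 0.6",
)

```text
time: 3.82
tool_pos: [0.5913, -0.1741, 0.2496]
tool_rot: [0.0, 0.0, 1.0, -0.0]
force: [0.6, 0.0, 0.8]
opening: 0.0358
grip_force: 0.0
```

>>> drive_tool(
  targets="0 0 0 0.3 0 0.3 0.6; 0 0 0 0.3 0 0.8 0.6; 0 0 0 0.3 0 1 0.6; 0 0 0 0.3 0 1 0.6",
)

```text
time: 4.32
tool_pos: [0.5618, -0.1742, 0.1496]
tool_rot: [-0.001, 0.0, 1.0, 0.0]
force: [1.0, -0.4, 0.2]
opening: 0.0511
grip_force: 0.0
```

```bash
python3 look.py w3
python3 - <<'E'
from h import *
p,r,s=tool(); print(p,s['opening'])
a=cv2.imread('pics/w3.png')[100:400,170:490]
cv2.imwrite('pics/w3c.png',cv2.resize(a,None,fx=2,fy=2,interpolation=cv2.INTER_CUBIC))
E
```

```text
[ 0.56271064 -0.17463948  0.15074775] 0.05198059592190974
```

View pics/w3c.png

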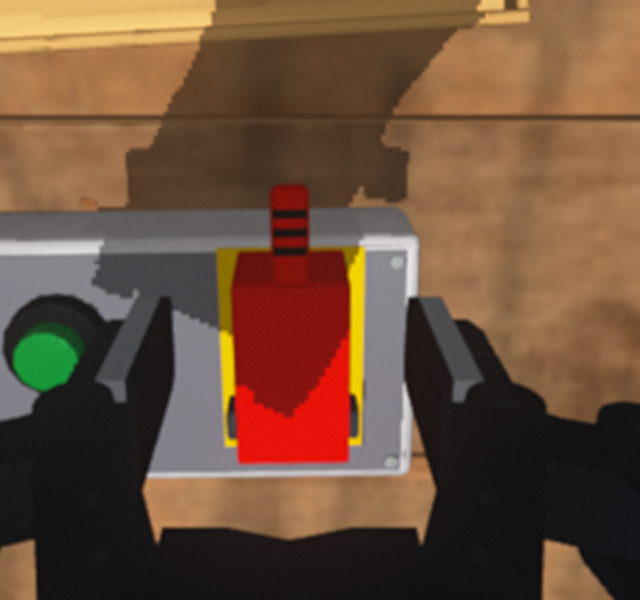

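The tab runs from its tip at (290,187) to its root at (290,262). The finger gap is centred near column 290.

Run:
```python
from h import *
m=dict(np.load('w3.npz'))
f=lambda x,y,z:ray(m,170+(x+.5)/2-.5,100+(y+.5)/2-.5,z)
for a in[(290,187,.09),(290,232,.09),(290,255,.09),(230,418,.06),(355,418,.06),(237,462,.091),(348,462,.091),(232,252,.091),(348,250,.091)]:print(np.round(f(*a),4))
```

```text
[ 0.553  -0.1736  0.09  ]
[ 0.5696 -0.1736  0.09  ]
[ 0.5783 -0.1736  0.09  ]
[ 0.6654 -0.1997  0.06  ]
[ 0.6654 -0.1452  0.06  ]
[ 0.6645 -0.1944  0.091 ]
[ 0.6645 -0.1508  0.091 ]
[ 0.5767 -0.1943  0.091 ]
[ 0.576  -0.1529  0.091 ]
```

>>> drive_tool(
  targets="0 0 0 0 0.01 0.4 0.6; 0 0 0 0 0.01 0.78 0.6; 0 0 0 0 0.01 0.78 0.4; 0 0 0 0 0.01 0.78 0; 0 0 0 0 0.01 0.78 0; 0 0 0 0 0.01 0.78 0; 0 0 0 0 0.01 0.78 0; 0 0 0 0 0.01 0.78 0; 0 0 0 0 0.01 0.78 0",
)

```text
time: 5.5
tool_pos: [0.5634, -0.1739, 0.0717]
tool_rot: [-0.0, -0.0, 1.0, 0.0]
force: [-0.2, 0.8, 0.4]
opening: 0.0001
grip_force: 0.0
```

Run:
```python
from h import *
p,r,s=tool(); print(p,r.as_matrix().round(3))
H=np.array([.6654,p[1],.060])
for d in (8,16,24,32,40,48,56,64,72,80,88):
    Rr=R.from_euler('y',d,degrees=True)  # cover opening: front goes up
    # vector (-x) rotates up: Ry(+)(-X)=( -c,0,+s)
    q=H+Rr.apply(p-H); print(d, np.round(r.inv().apply(q-p)/.1,3), round(d/45,3), R.from_matrix((r.inv()*Rr*r).as_matrix()).as_rotvec().round(2))
```

```text
[ 0.56342053 -0.17385157  0.07167939] [[-1. -0. -0.]
 [-0.  1.  0.]
 [ 0.  0. -1.]]
8 [-0.026 -0.    -0.141] 0.178 [-0.    0.14  0.  ]
16 [-0.072 -0.    -0.277] 0.356 [-0.    0.28  0.  ]
24 [-0.136 -0.    -0.405] 0.533 [-0.    0.42  0.  ]
32 [-0.217 -0.    -0.523] 0.711 [-0.    0.56  0.  ]
40 [-0.314 -0.    -0.628] 0.889 [-0.   0.7  0. ]
48 [-0.424 -0.    -0.719] 1.067 [-0.    0.84  0.  ]
56 [-0.546 -0.    -0.794] 1.244 [-0.    0.98  0.  ]
64 [-0.678 -0.    -0.851] 1.422 [-0.    1.12  0.  ]
72 [-0.816 -0.    -0.889] 1.6 [-0.    1.26  0.  ]
80 [-0.958 -0.    -0.908] 1.778 [-0.   1.4  0. ]
88 [-1.101 -0.    -0.907] 1.956 [-0.    1.54  0.  ]
```

The fingers shut on nothing, so I'll look before going on.

```bash
python3 look.py w4
python3 - <<'E'
from h import *
a=cv2.imread('pics/w4.png')[60:400,170:490]
cv2.imwrite('pics/w4c.png',cv2.resize(a,None,fx=1.7,fy=1.7,interpolation=cv2.INTER_CUBIC))
E
```

```text
(no output)
```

View pics/w4c.png

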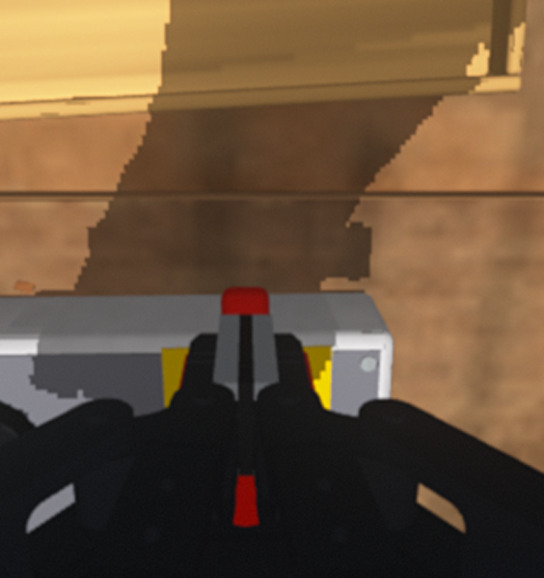

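Run:
```python
from h import *
m=dict(np.load('w4.npz')); p,r,s=tool()
g=lambda X:(((proj(m,X)-[170,60])+.5)*1.7-.5).round(0)
for n,X in[('tabtip top',(.5535,-.1736,.09)),('tabtip bot',(.5535,-.1736,.08)),('tcp',p),('tcp front',p+[-.011,0,0]),('pad top front',p+[-.011,0,.03]),('console front top',(.5845,-.118,.05)),('coverfront top',(.59,-.152,.091))]:print(n,g(X))
print(s['force'],s['opening'],s['grip_force'],p,s['time'])
```

```text
tabtip top [246. 295.]
tabtip bot [246. 283.]
tcp [245. 303.]
tcp front [245. 270.]
pad top front [245. 308.]
console front top [399. 334.]
coverfront top [318. 410.]
[-0.0208066  -0.35141878  0.22376404] 0.00011105664665796389 0.0 [ 0.5633988  -0.1738397   0.07165075] 5.55
```

The tab is where I expected, but the shut fingers seem to be above it. I'll probe downward gently.

>>> drive_tool(
  targets="0 0 0 0 0 0.03 0; 0 0 0 0 0 0.03 0",
)

```text
time: 5.8
tool_pos: [0.5632, -0.1738, 0.0683]
tool_rot: [-0.0, -0.0, 1.0, 0.0]
force: [-0.5, 0.5, 0.3]
opening: -0.0002
grip_force: 0.0
```

>>> drive_tool(
  targets="0 0 0 0 0 0.03 0; 0 0 0 0 0 0.03 0",
)

```text
time: 6.05
tool_pos: [0.5633, -0.1738, 0.0654]
tool_rot: [-0.0, -0.0, 1.0, 0.0]
force: [0.2, -0.9, 0.7]
opening: -0.0002
grip_force: 0.0
```

>>> drive_tool(
  targets="0 0 0 0 0 0.03 0; 0 0 0 0 0 0.03 0",
)

```text
time: 6.3
tool_pos: [0.5633, -0.1738, 0.0624]
tool_rot: [-0.0, -0.0, 1.0, 0.0]
force: [0.3, 0.2, 0.1]
opening: 0.0002
grip_force: 0.0
```

>>> drive_tool(
  targets="0 0 0 0 0 0.03 0; 0 0 0 0 0 0.03 0",
)

```text
time: 6.55
tool_pos: [0.5633, -0.1738, 0.0594]
tool_rot: [-0.0, -0.0, 1.0, 0.0]
force: [0.3, -0.7, -0.2]
opening: 0.0002
grip_force: 0.0
```

>>> drive_tool(
  targets="0 0 0 0 0 0.03 0; 0 0 0 0 0 0.03 0",
)

```text
time: 6.8
tool_pos: [0.5636, -0.174, 0.0581]
tool_rot: [0.001, -0.0, 1.0, -0.0]
force: [-4.6, 0.8, 13.2]
opening: 0.0002
grip_force: 6.3
```

>>> drive_tool(
  targets="0 0 0 0 0 0.03 0; 0 0 0 0 0 0.03 0",
)

```text
time: 7.05
tool_pos: [0.5636, -0.1741, 0.0573]
tool_rot: [0.001, -0.0, 1.0, -0.001]
force: [-10.9, 4.3, 31.9]
opening: 0.0002
grip_force: 16.5
```

Contact comes at a reported TCP z of 0.0585, so the real fingertips sit about 31 mm behind the reported TCP, which matches the pictures. I'll lift the cover by hooking under the tab with shut, tilted fingers, so I need to back off and tilt first.

>>> drive_tool(
  targets="0 0 0 0 0 -0.3 0; 0 0 0 0 0 -0.6 0; 0 0 0 0.5 0 -0.6 0; 0 0 0 1 0 -0.6 0",
)

```text
time: 7.55
tool_pos: [0.4625, -0.1738, 0.1137]
tool_rot: [0.0, -0.0, 1.0, -0.0]
force: [-0.0, -0.5, 0.0]
opening: -0.0001
grip_force: 0.0
```

>>> drive_tool(
  targets="0 -0.2 0 0 0 0 0; 0 -0.4 0 0 0 0 0; 0 -0.6 0 0 0 0 0; 0 -0.8 0 0 0 0 0; 0 -1 0 0 0 0 0; 0 -1 0 0 0 0 0;  0 -1 0 0 0 0 0",
)

```text
time: 8.43
tool_pos: [0.4639, -0.1751, 0.1145]
tool_rot: [0.382, 0.0, 0.924, -0.001]
force: [0.9, 0.0, 0.8]
opening: -0.0001
grip_force: 0.0
```

```bash
cat > cov.py <<'E'
from h import *
np.set_printoptions(precision=3,suppress=True)
p,r,s=tool(); M=r.as_matrix(); print(p,M)
H=np.array([.6654,p[1],.060]); zt=M[:,2]; n=-M[:,0]
def pose(th):
    if th<45: C=H+R.from_euler('y',th,degrees=True).apply([-.1115,0,.020])+.008*zt
    else: C=H+R.from_euler('y',th,degrees=True).apply([-.1035,0,.020])
    return C-.011*n+.031*zt
pre=pose(0)-.012*n-.004*zt
for nme,q in[('pre',pre)]+[(t,pose(t)) for t in(0,15,30,45,60,75,90,95)]: print(nme,q,'from pre',r.inv().apply(q-pre)/.1,'from now',r.inv().apply(q-p)/.1)
E
python3 cov.py
```

```text
[ 0.464 -0.175  0.115] [[-0.708  0.001  0.706]
 [-0.     1.    -0.001]
 [-0.706 -0.001 -0.708]]
pre [ 0.562 -0.175  0.039] from pre [0. 0. 0.] from now [-0.163  0.001  1.23 ]
0 [ 0.574 -0.175  0.045] from pre [-0.12  0.    0.04] from now [-0.283  0.001  1.27 ]
15 [ 0.583 -0.175  0.073] from pre [-0.383 -0.    -0.096] from now [-0.546  0.001  1.134]
30 [ 0.599 -0.175  0.098] from pre [-0.671 -0.001 -0.16 ] from now [-0.834  0.001  1.07 ]
45 [ 0.62  -0.175  0.118] from pre [-0.967 -0.001 -0.146] from now [-1.13   0.001  1.083]
60 [ 0.645 -0.175  0.13 ] from pre [-1.228 -0.    -0.059] from now [-1.391  0.001  1.17 ]
75 [ 0.672 -0.175  0.135] from pre [-1.458 -0.     0.092] from now [-1.621  0.001  1.322]
90 [ 0.7   -0.175  0.134] from pre [-1.641 -0.     0.298] from now [-1.804  0.001  1.527]
95 [ 0.708 -0.175  0.132] from pre [-1.689 -0.     0.376] from now [-1.852  0.001  1.606]
```

>>> drive_tool(
  targets="0 0 0 0 0.01 0.45 0; 0 0 0 0 0.01 0.9 0; 0 0 0 0 0.01 0.9 0",
)

```text
time: 8.8
tool_pos: [0.5292, -0.1723, 0.0479]
tool_rot: [0.381, -0.001, 0.925, 0.001]
force: [-0.4, 0.8, 0.1]
opening: 0.0
grip_force: 0.0
```

>>> drive_tool(
  targets="0 0 0 -0.1 0 0.33 0; 0 0 0 -0.16 0 0.33 0; 0 0 0 -0.16 0 0.33 0",
)

```text
time: 9.18
tool_pos: [0.5624, -0.1729, 0.0394]
tool_rot: [0.383, -0.001, 0.924, -0.0]
force: [-0.7, 0.2, -0.1]
opening: -0.0003
grip_force: 0.0
```

>>> drive_tool(
  targets="0 0 0 -0.12 0 0.04 0; 0 0 0 -0.25 0 -0.03 0; 0 0 0 -0.38 0 -0.1 0; 0 0 0 -0.52 0 -0.13 0; 0 0 0 -0.67 0 -0.16 0; 0 0 0 -0.82 0 -0.155 0; 0 0 0 -0.97 0 -0.145 0;  0 0 0 -0.97 0 -0.145 0",
)

```text
time: 10.18
tool_pos: [0.6212, -0.1731, 0.1182]
tool_rot: [0.383, -0.001, 0.924, -0.0]
force: [0.5, 0.6, 0.6]
opening: 0.0002
grip_force: 0.0
```

```bash
python3 cov.py; python3 look.py w5
python3 - <<'E'
from h import *
a=cv2.imread('pics/w5.png')
b=imaging.grab_frame('top')[:,:,::-1][140:260,290:450]
cv2.imwrite('pics/m5.png',np.hstack([cv2.resize(a,(560,350)),cv2.resize(b,None,fx=1.45,fy=350/120)]))
E
```

```text
[ 0.621 -0.173  0.118] [[-0.706 -0.001  0.708]
 [-0.001  1.    -0.   ]
 [-0.708 -0.001 -0.706]]
pre [ 0.562 -0.173  0.039] from pre [0. 0. 0.] from now [0.976 0.001 0.142]
0 [ 0.574 -0.173  0.045] from pre [-0.12  0.    0.04] from now [0.856 0.001 0.182]
15 [ 0.583 -0.173  0.073] from pre [-0.383 -0.    -0.095] from now [0.593 0.001 0.047]
30 [ 0.599 -0.173  0.098] from pre [-0.672 -0.001 -0.158] from now [ 0.304  0.    -0.016]
45 [ 0.621 -0.173  0.118] from pre [-0.967 -0.001 -0.144] from now [ 0.008 -0.    -0.001]
60 [ 0.645 -0.173  0.13 ] from pre [-1.228 -0.002 -0.056] from now [-0.252 -0.001  0.086]
75 [ 0.672 -0.173  0.135] from pre [-1.457 -0.002  0.096] from now [-0.482 -0.001  0.238]
90 [ 0.7   -0.173  0.134] from pre [-1.64  -0.002  0.302] from now [-0.664 -0.001  0.444]
95 [ 0.709 -0.173  0.132] from pre [-1.688 -0.002  0.38 ] from now [-0.712 -0.001  0.523]
```

View pics/m5.png

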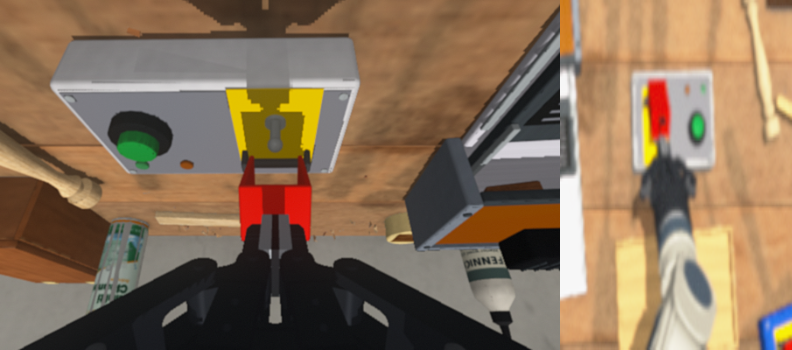

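The cover is lifting off the yellow plate, and the toggle is visible at about (275,130). I'll keep opening it.

>>> drive_tool(
  targets="0 0 0 -0.13 0 0.04 0; 0 0 0 -0.25 0 0.086 0; 0 0 0 -0.37 0 0.16 0; 0 0 0 -0.48 0 0.24 0; 0 0 0 -0.58 0 0.34 0; 0 0 0 -0.66 0 0.44 0; 0 0 0 -0.71 0 0.52 0; 0 0 0 -0.71 0 0.52 0; 0 0 0 -0.71 0 0.52 0",
)

```text
time: 11.4
tool_pos: [0.7067, -0.1727, 0.1299]
tool_rot: [0.382, -0.0, 0.924, 0.0]
force: [1.1, 0.6, 0.4]
opening: -0.0003
grip_force: 0.0
```

```bash
python3 look.py w6
python3 - <<'E'
from h import *
a=cv2.imread('pics/w6.png')[0:300,60:460]
cv2.imwrite('pics/w6c.png',cv2.resize(a,None,fx=2,fy=2,interpolation=cv2.INTER_CUBIC))
m=dict(np.load('w6.npz'))
for n,X in [('armed tip',(.6214-.0113,-.173,.048+.0267)),('safe tip',(.6214+.0113,-.173,.048+.0267)),('pivot',(.6214,-.173,.048)),('hinge',(.6654,-.173,.06))]: print(n,((proj(m,X)-[60,0])*2).round())
E
```

```text
armed tip [506.  -1.]
safe tip [506. 103.]
pivot [506. -23.]
hinge [506. 171.]
```

View pics/w6c.png

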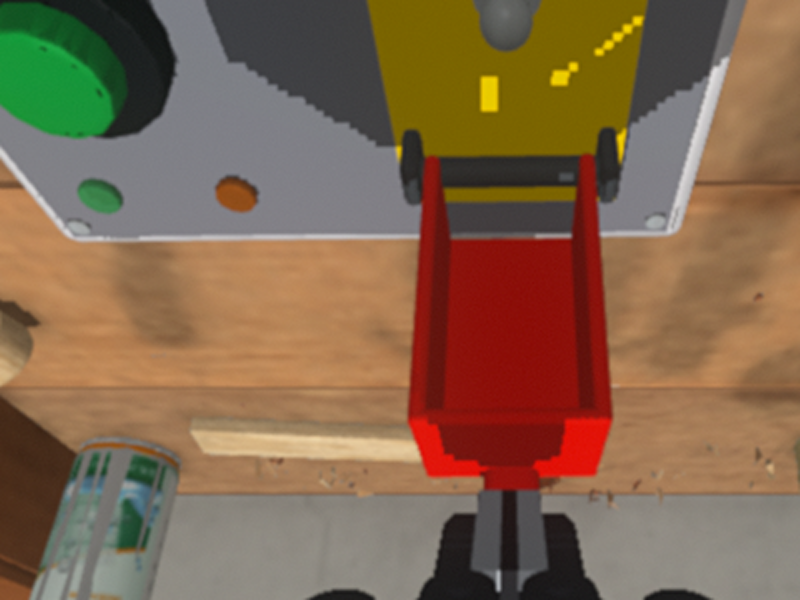

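The cover stands open past vertical, and the toggle ball at (505,18) is still armed. Next I'll back off, drop in front of the ball and push it away from me.

>>> drive_tool(
  targets="0 0 0 0.36 0 -0.36 0; 0 0 0 0.73 0 -0.73 0; 0 0 0 0.73 0 -0.73 0",
)

```text
time: 11.82
tool_pos: [0.6008, -0.1724, 0.13]
tool_rot: [0.382, 0.001, 0.924, -0.0]
force: [-0.0, 0.4, 0.2]
opening: -0.0
grip_force: 0.0
```

>>> drive_tool(
  targets="0 0 0 0.3 0 0.3 0; 0 0 0 0.61 0 0.61 0; 0 0 0 0.61 0 0.61 0",
)

```text
time: 12.2
tool_pos: [0.6027, -0.172, 0.0409]
tool_rot: [0.38, 0.001, 0.925, 0.002]
force: [0.7, 0.6, -0.2]
opening: -0.0
grip_force: 0.0
```

>>> drive_tool(
  targets="0 0 0 -0.06 0 0.06 0; 0 0 0 -0.11 0 0.11 0; 0 0 0 -0.16 0 0.16 0; 0 0 0 -0.22 0 0.22 0; 0 0 0 -0.22 0 0.22 0",
)

```text
time: 12.82
tool_pos: [0.6356, -0.1728, 0.0444]
tool_rot: [0.383, -0.0, 0.924, -0.0]
force: [0.0, -0.0, -0.8]
opening: -0.0
grip_force: 0.0
```

```bash
python3 look.py w7
python3 - <<'E'
from h import *
a=cv2.imread('pics/w7.png')[100:400,120:520]
cv2.imwrite('pics/w7c.png',cv2.resize(a,None,fx=2,fy=2,interpolation=cv2.INTER_CUBIC))
m=dict(np.load('w7.npz'))
for n,X in [('armed tip',(.6214-.0113,-.173,.048+.0267)),('safe tip',(.6214+.0113,-.173,.048+.0267)),('hinge',(.6654,-.173,.06))]: print(n,((proj(m,X)-[120,100])*2).round())
E
```

```text
armed tip [386. 358.]
safe tip [386. 384.]
hinge [387. 361.]
```

View pics/w7c.png

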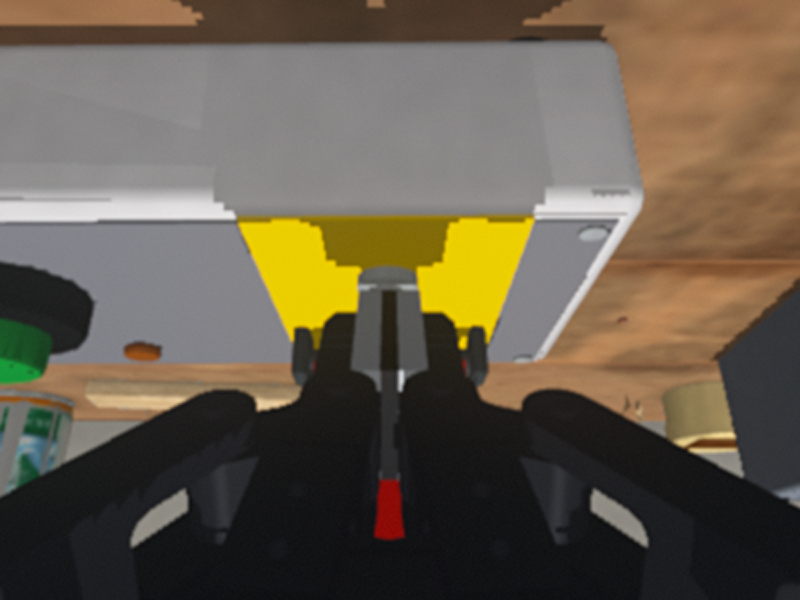

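The fingers hide the ball here, so I'll advance by force until I feel the stop.

>>> drive_tool(
  targets="0 0 0 -0.03 0 0.03 0; 0 0 0 -0.03 0 0.03 0; 0 0 0 -0.03 0 0.03 0",
)

```text
time: 13.25
tool_pos: [0.6391, -0.1729, 0.044]
tool_rot: [0.383, -0.0, 0.924, 0.0]
force: [0.0, -0.9, -0.8]
opening: 0.0002
grip_force: 0.0
```

>>> drive_tool(
  targets="0 0 0 -0.03 0 0.03 0; 0 0 0 -0.03 0 0.03 0; 0 0 0 -0.03 0 0.03 0",
)

```text
time: 13.62
tool_pos: [0.6435, -0.1729, 0.0441]
tool_rot: [0.383, -0.0, 0.924, 0.0]
force: [-0.5, -0.4, -0.2]
opening: -0.0001
grip_force: 0.1
```

>>> drive_tool(
  targets="0 0 0 -0.03 0 0.03 0; 0 0 0 -0.03 0 0.03 0; 0 0 0 -0.03 0 0.03 0",
)

```text
time: 14.0
tool_pos: [0.6461, -0.1728, 0.0433]
tool_rot: [0.382, 0.001, 0.924, 0.0]
force: [-16.6, -1.4, 7.6]
opening: -0.0
grip_force: 9.1
```

>>> drive_tool(
  targets="0 0 0 -0.03 0 0.03 0; 0 0 0 -0.03 0 0.03 0; 0 0 0 -0.03 0 0.03 0",
)

```text
time: 14.38
tool_pos: [0.6473, -0.1728, 0.0424]
tool_rot: [0.38, 0.002, 0.925, -0.0]
force: [-49.7, -2.1, 27.4]
opening: 0.0002
grip_force: 28.5
```

The stop is firm, so the toggle is fully over. Next I'll retreat and straighten up on the way, then check the toggle.

>>> drive_tool(
  targets="0 0 0 0.2 0 -0.2 0; 0 0 0 0.4 0 -0.4 0; 0 0 0 0.2 0 -0.6 0; 0 0 0 0 0 -0.8 0; 0 0 0 -0.3 0 -1 0; 0 0 0 -0.3 0 -1 0",
)

```text
time: 15.12
tool_pos: [0.6042, -0.1738, 0.1399]
tool_rot: [0.385, -0.001, 0.923, -0.002]
force: [0.9, -1.3, -1.4]
opening: 0.0001
grip_force: 0.0
```

```bash
python3 look.py w8
python3 - <<'E'
from h import *
m=dict(np.load('w8.npz')); a=cv2.imread('pics/w8.png'); p,r,s=tool(); print(p)
for n,X in [('armed tip',(.6214-.0113,-.173,.048+.0267)),('safe tip',(.6214+.0113,-.173,.048+.0267)),('hinge',(.6654,-.173,.06)),('tab93',(.696,-.173,.155))]:
    u=proj(m,X); print(n,u.round(), a[int(u[1]),int(u[0])] if 0<u[1]<400 else '')
cv2.imwrite('pics/w8c.png',cv2.resize(a[60:360,120:520],None,fx=2,fy=2))
E
```

```text
[ 0.60310592 -0.1731928   0.13758724]
armed tip [316. 146.] [131 136 135]
safe tip [315. 166.] [127 130 129]
hinge [315. 174.] [167 169 167]
tab93 [315. 302.] [44 42 42]
```

View pics/w8c.png

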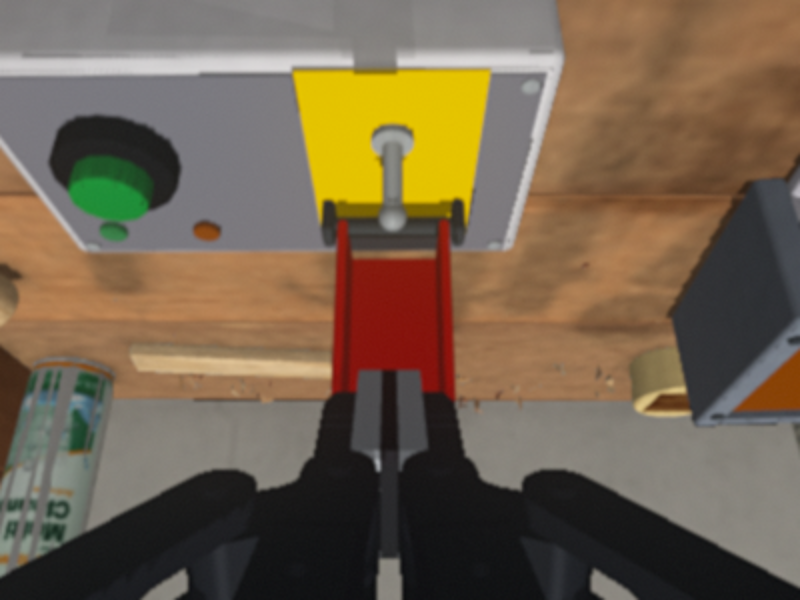

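The ball now sits at (316,169) in the full image against a predicted safe position of (315,166), so the toggle is safe. Now for going up, turning vertical and getting behind the tab.

>>> drive_tool(
  targets="0 0 0 -0.4 0 -0.4 0; 0 0 0 -0.71 0 -0.71 0; 0 0.2 0 -0.71 0 -0.71 0; 0 0.4 0 -0.71 0 -0.71 0; 0 0.6 0 -0.71 0 -0.71 0; 0 0.8 0 -0.71 0 -0.71 0; 0 1 0 -0.71 0 -0.71 0; 0 1 0 -0.71 0 -0.71 0",
)

```text
time: 16.18
tool_pos: [0.6043, -0.1728, 0.2314]
tool_rot: [-0.004, -0.001, 1.0, 0.001]
force: [-0.1, 0.3, -0.6]
opening: 0.0002
grip_force: 0.0
```

>>> drive_tool(
  targets="0 0 0 -0.5 0 0 0; 0 0 0 -1 0 0 0; 0 0 0 -1 0 0 0",
)

```text
time: 16.55
tool_pos: [0.7045, -0.1728, 0.2325]
tool_rot: [-0.001, -0.0, 1.0, 0.001]
force: [-0.1, 0.4, -0.8]
opening: -0.0002
grip_force: 0.0
```

>>> drive_tool(
  targets="0 0 0 -0.34 0 0 0; 0 0 0 -0.34 0 0.2 0; 0 0 0 -0.34 0 0.2 0",
)

```text
time: 16.92
tool_pos: [0.7351, -0.1728, 0.2149]
tool_rot: [-0.001, 0.0, 1.0, 0.001]
force: [0.2, 0.1, 0.6]
opening: 0.0001
grip_force: 0.0
```

```bash
cat > clo.py <<'E'
from h import *
np.set_printoptions(precision=3,suppress=True)
p,r,s=tool(); print(p,r.as_matrix())
H=np.array([.6654,-.173,.060])
for t in (110,100,90,75,60,45,30,15,0): 
    q=H+R.from_euler('y',t,degrees=True).apply([-.104,0,.030])+[.011,0,-.031]; print(t,q,r.inv().apply(q-p)/.1)
E
python3 clo.py
```

```text
[ 0.735 -0.173  0.215] [[-1.     0.    -0.002]
 [ 0.     1.     0.001]
 [ 0.002  0.001 -1.   ]]
110 [ 0.74  -0.173  0.116] [-0.052 -0.003  0.985]
100 [ 0.724 -0.173  0.126] [ 0.109 -0.003  0.888]
90 [ 0.706 -0.173  0.133] [ 0.285 -0.003  0.82 ]
75 [ 0.678 -0.173  0.137] [ 0.565 -0.003  0.778]
60 [ 0.65  -0.173  0.134] [ 0.846 -0.003  0.81 ]
45 [ 0.624 -0.173  0.124] [ 1.109 -0.003  0.914]
30 [ 0.601 -0.173  0.107] [ 1.336 -0.004  1.082]
15 [ 0.584 -0.173  0.085] [ 1.511 -0.004  1.303]
0 [ 0.572 -0.173  0.059] [ 1.624 -0.004  1.562]
```

>>> drive_tool(
  targets="0 0 0 -0.05 0 0.3 0; 0 0 0 -0.05 0 0.6 0; 0 0 0 -0.05 0 0.87 0; 0 0 0 -0.05 0 0.87 0",
)

```text
time: 17.42
tool_pos: [0.7396, -0.1727, 0.1288]
tool_rot: [-0.001, 0.0, 1.0, 0.001]
force: [0.1, 0.2, 0.2]
opening: -0.0002
grip_force: 0.0
```

>>> drive_tool(
  targets="0 0 0 0.15 0 0.01 0; 0 0 0 0.33 0 -0.05 0; 0 0 0 0.47 0 -0.08 0; 0 0 0 0.61 0 -0.09 0; 0 0 0 0.75 0 -0.08 0; 0 0 0 0.9 0 -0.06 0; 0 0 0 0.9 0 -0.06 0",
)

```text
time: 18.3
tool_pos: [0.651, -0.1731, 0.1381]
tool_rot: [0.001, 0.0, 1.0, -0.0]
force: [1.2, -0.5, -0.3]
opening: 0.0
grip_force: 0.0
```

>>> drive_tool(
  targets="0 0 0 0.13 0 0.05 0; 0 0 0 0.26 0 0.12 0; 0 0 0 0.38 0 0.2 0; 0 0 0 0.49 0 0.29 0; 0 0 0 0.58 0 0.4 0; 0 0 0 0.66 0 0.52 0; 0 0 0 0.72 0 0.65 0; 0 0 0 0.78 0 0.77 0; 0 0 0 0.78 0 0.8 0; 0 0 0 0.78 0 0.8 0",
)

```text
time: 19.55
tool_pos: [0.5738, -0.1731, 0.0578]
tool_rot: [0.001, -0.0, 1.0, -0.001]
force: [-7.0, 2.0, 22.6]
opening: 0.0005
grip_force: 11.0
```

```bash
python3 clo.py|tail -1
```

```text
0 [ 0.572 -0.173  0.059] [ 0.014  0.001 -0.012]
```

The cover is shut: the fingers pressed at the same height as the original contact. Now the release button.

>>> drive_tool(
  targets="0 0 0 0 0 -0.25 0; 0 0 0 0 0 -0.5 0; 0 0 0 -0.3 -0.5 -0.5 0; 0 0 0 -0.58 -1 -0.5 0; 0 0 0 -0.58 -1 -0.5 0",
)

```text
time: 20.18
tool_pos: [0.6324, -0.2762, 0.1036]
tool_rot: [-0.0, 0.001, 1.0, -0.0]
force: [-0.3, 0.4, -0.5]
opening: 0.0001
grip_force: 0.0
```

>>> drive_tool(
  targets="0 0 0 0 0 0.3 0; 0 0 0 0 0 0.5 0; 0 0 0 0 0 0.6 0; 0 0 0 0 0 0.6 0",
)

```text
time: 20.68
tool_pos: [0.6311, -0.2723, 0.045]
tool_rot: [-0.0, -0.0, 1.0, 0.0]
force: [0.2, 0.3, 0.3]
opening: -0.0003
grip_force: 0.0
```

>>> drive_tool(
  targets="0 0 0 0 0 0.05 0; 0 0 0 0 0 0.05 0; 0 0 0 0 0 0.05 0",
)

```text
time: 21.05
tool_pos: [0.6315, -0.2729, 0.0408]
tool_rot: [0.0, -0.0, 1.0, -0.0]
force: [-0.3, -0.2, -0.3]
opening: -0.0
grip_force: 0.0
```

>>> drive_tool(
  targets="0 0 0 0 0 0.05 0; 0 0 0 0 0 0.05 0; 0 0 0 0 0 0.05 0",
)

```text
time: 21.42
tool_pos: [0.6317, -0.2731, 0.0358]
tool_rot: [0.0, -0.0, 1.0, -0.0]
force: [0.5, -0.2, 4.8]
opening: -0.0004
grip_force: 2.0
```

>>> drive_tool(
  targets="0 0 0 0 0 0.03 0; 0 0 0 0 0 0.03 0; 0 0 0 0 0 0.03 0",
)

```text
time: 21.8
tool_pos: [0.6318, -0.2731, 0.0343]
tool_rot: [0.001, -0.0, 1.0, -0.001]
force: [-3.0, 0.9, 17.3]
opening: 0.0003
grip_force: 8.1
```

>>> drive_tool(
  targets="0 0 0 0 0 0.03 0; 0 0 0 0 0 0.03 0; 0 0 0 0 0 0.03 0",
)

```text
time: 22.18
tool_pos: [0.632, -0.2732, 0.034]
tool_rot: [0.002, -0.0, 1.0, -0.001]
force: [-8.6, 4.0, 34.9]
opening: -0.0003
grip_force: 17.2
```

The button went down to its stop, so I'll let it go and cross to the bed pad.

>>> drive_tool(
  targets="0 0 0 0 0 -0.4 0; 0 0 0 0 0 -0.8 0; 0 0 0 0 0 -1 0; 0 0 0 0 0 -1 0",
)

```text
time: 22.68
tool_pos: [0.6318, -0.2731, 0.1304]
tool_rot: [0.001, -0.0, 1.0, -0.001]
force: [-0.5, 0.4, -0.4]
opening: -0.0003
grip_force: 0.0
```

>>> drive_tool(
  targets="0 0 0 0.05 0.5 0 0; 0 0 0 0.1 1 0 0",
)

```text
time: 22.92
tool_pos: [0.6202, -0.1719, 0.127]
tool_rot: [-0.001, 0.001, 1.0, 0.001]
force: [0.4, 0.5, 0.9]
opening: -0.0001
grip_force: 0.0
```

>>> drive_tool(
  targets="0 0 0 0.05 0.5 0 0; 0 0 0 0.1 1 0 0",
)

```text
time: 23.18
tool_pos: [0.6102, -0.0711, 0.1273]
tool_rot: [-0.001, 0.0, 1.0, 0.0]
force: [0.9, -0.9, -0.1]
opening: 0.0001
grip_force: 0.0
```

>>> drive_tool(
  targets="0 0 0 0.05 0.5 0 0; 0 0 0 0.1 1 0 0",
)

```text
time: 23.42
tool_pos: [0.6001, 0.0288, 0.1274]
tool_rot: [-0.001, -0.0, 1.0, 0.0]
force: [0.4, -0.1, -0.5]
opening: 0.0
grip_force: 0.0
```

>>> drive_tool(
  targets="0 0 0 0 0.5 0 0; 0 0 0 0 1 0 0; 0 0 0 0 1 0 0",
)

```text
time: 23.8
tool_pos: [0.6, 0.1303, 0.1274]
tool_rot: [-0.001, -0.002, 1.0, 0.0]
force: [1.3, 0.4, -0.0]
opening: -0.0001
grip_force: 0.0
```

>>> drive_tool(
  targets="0 0 0 0 0.16 0.4 0; 0 0 0 0 0.16 0.8 0; 0 0 0 0 0.16 0.98 0; 0 0 0 0 0.16 0.98 0",
)

```text
time: 24.3
tool_pos: [0.5996, 0.1422, 0.0287]
tool_rot: [-0.002, 0.0, 1.0, -0.0]
force: [0.9, 0.3, 0.6]
opening: 0.0002
grip_force: 0.0
```

>>> drive_tool(
  targets="0 0 0 0 0 0.15 0; 0 0 0 0 0 0.28 0; 0 0 0 0 0 0.28 0",
)

```text
time: 24.68
tool_pos: [0.6006, 0.143, 0.0023]
tool_rot: [-0.001, -0.0, 1.0, -0.0]
force: [-0.2, -0.2, 0.5]
opening: -0.0001
grip_force: 0.0
```

>>> drive_tool(
  targets="0 0 0 0 0 0.03 0; 0 0 0 0 0 0.03 0; 0 0 0 0 0 0.03 0",
)

```text
time: 25.05
tool_pos: [0.6015, 0.1432, 0.0007]
tool_rot: [0.0, -0.0, 1.0, 0.0]
force: [0.1, 0.4, 0.8]
opening: -0.0
grip_force: 0.0
```

>>> drive_tool(
  targets="0 0 0 0 0 0.02 0; 0 0 0 0 0 0.02 0; 0 0 0 0 0 0.02 0",
)

```text
time: 25.42
tool_pos: [0.6013, 0.1432, -0.0016]
tool_rot: [0.0, -0.0, 1.0, -0.0]
force: [-0.3, -0.1, 0.3]
opening: -0.0
grip_force: 0.0
```

>>> drive_tool(
  targets="0 0 0 0 0 0.025 0; 0 0 0 0 0 0.025 0; 0 0 0 0 0 0.025 0",
)

```text
time: 25.8
tool_pos: [0.6021, 0.1432, -0.0035]
tool_rot: [0.001, -0.0, 1.0, 0.0]
force: [1.2, 0.4, 5.5]
opening: 0.0001
grip_force: 2.7
```

>>> drive_tool(
  targets="0 0 0 0 0 0.015 0; 0 0 0 0 0 0.015 0; 0 0 0 0 0 0.015 0",
)

```text
time: 26.18
tool_pos: [0.6031, 0.1433, -0.0036]
tool_rot: [0.002, -0.0, 1.0, 0.0]
force: [0.0, 1.0, 15.5]
opening: 0.0002
grip_force: 7.6
```

>>> drive_tool(
  targets="0 0 0 0.15 -0.014 0 0; 0 0 0 0.3 -0.028 0 0; 0 0 0 0.45 -0.042 0 0; 0 0 0 0.6 -0.057 0 0; 0 0 0 0.75 -0.071 0 0; 0 0 0 0.9 -0.085 0 0; 0 0 0 0.9 -0.085 0 0",
)

```text
time: 27.05
tool_pos: [0.5122, 0.1342, -0.0036]
tool_rot: [0.002, 0.0, 1.0, -0.0]
force: [-0.7, -2.6, 17.3]
opening: 0.0
grip_force: 8.8
```

>>> drive_tool(
  targets="0 0 0 0.15 -0.014 0 0; 0 0 0 0.3 -0.028 0 0; 0 0 0 0.45 -0.042 0 0; 0 0 0 0.6 -0.057 0 0; 0 0 0 0.68 -0.064 0 0; 0 0 0 0.68 -0.064 0 0",
)

```text
time: 27.8
tool_pos: [0.4462, 0.1284, -0.0036]
tool_rot: [0.003, -0.0, 1.0, 0.0]
force: [2.9, -0.6, 17.1]
opening: 0.0001
grip_force: 8.7
```

>>> drive_tool(
  targets="0 0 0 0 0 -0.5 0; 0 0 0 0 0 -1 0",
)

```text
time: 28.05
tool_pos: [0.4428, 0.1282, 0.0954]
tool_rot: [-0.001, -0.0, 1.0, -0.0]
force: [1.0, 0.1, -0.0]
opening: -0.0
grip_force: 0.0
```

>>> drive_tool(
  targets="0 0 0 -0.5 0 -0.5 1; 0 0 0 -1 0 -1 1",
)

```text
time: 28.3
tool_pos: [0.5324, 0.1283, 0.1848]
tool_rot: [0.001, -0.0, 1.0, 0.0]
force: [1.9, -0.3, -0.9]
opening: 0.0359
grip_force: 0.0
```

>>> drive_tool(
  targets="0 0 0 -0.5 0 -0.5 1; 0 0 0 -1 0.1 -0.6 1; 0 0 0 -1 0.1 -0.6 1; 0 0 0 -1 0.1 -0.6 1",
)

```text
time: 28.8
tool_pos: [0.6313, 0.1382, 0.2416]
tool_rot: [-0.001, -0.0, 1.0, -0.0]
force: [-0.8, 0.5, 0.2]
opening: 0.0853
grip_force: 0.0
```

```bash
python3 look.py w9
python3 - <<'E'
from h import *
a=cv2.imread('pics/w9.png'); p,r,s=tool(); print(p)
b=imaging.grab_frame('top')[:,:,::-1]; cv2.imwrite('pics/top9.png',b)
A=cv2.resize(a[0:310,70:580],(800,486),interpolation=cv2.INTER_CUBIC)
cv2.imwrite('pics/w9c.png',A)
E
```

```text
[0.63072141 0.13822062 0.24208083]
```

View pics/w9c.png

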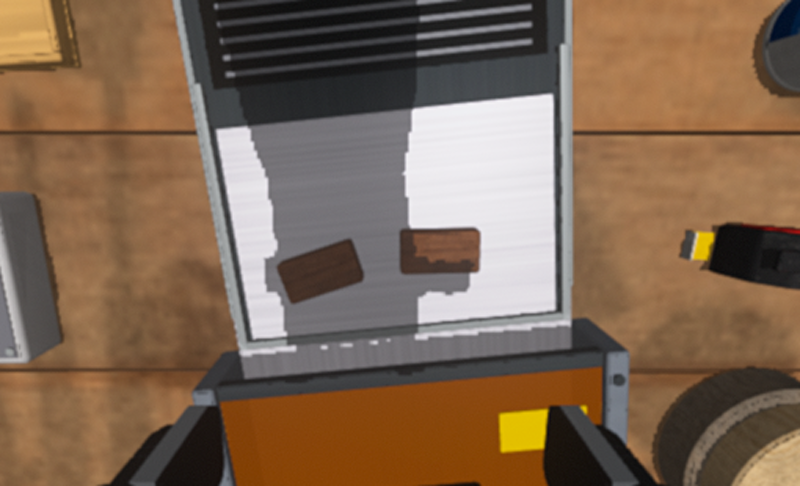

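Two tags are visible on the drawn-out bed: A with corners (278,268), (350,240), (363,278), (292,303), and B at (401,229), (480,229), (478,273), (400,273). The back rim runs from (245,343) to (558,313) in front of the hood.

Run:
```python
from h import *
m=dict(np.load('w9.npz')); k=800/510; o=np.array([.662,.149]); X=np.array([.9955,.0948]);Y=np.array([-.0948,.9955])
f=lambda x,y,z:ray(m,70+(x+.5)/k-.5,(y+.5)/k-.5,z)
mk=lambda P:(round(float((P[:2]-o)@X),4),round(float((P[:2]-o)@Y),4))
for n,c in[('A',[(278,268),(350,240),(363,278),(292,303)]),('B',[(401,229),(480,229),(478,273),(400,273)])]:
    P=np.array([f(*q,.046)[:2] for q in c]); d=P[1]-P[0]+P[2]-P[3]
    print(n,P.mean(0).round(4),'marker',mk(P.mean(0)),'long axis deg',np.degrees(np.arctan2(d[1],d[0])).round(1),np.linalg.norm(d)/2,np.linalg.norm(P[3]-P[0]))
for q in[(245,343),(558,313)]: print('rim',f(*q,.035),mk(f(*q,.035)))
for q in[(226,392),(600,368)]: print('hood window front',f(*q,.076),mk(f(*q,.076)))
for q in[(228,88),(543,56)]: print('pad back',f(*q,.028),mk(f(*q,.028)))
```

```text
A [0.6371 0.095 ] marker (-0.0299, -0.0514) long axis deg 110.5 0.05341021660628611 0.026407443989754146
B [0.6223 0.177 ] marker (-0.0369, 0.0316) long axis deg 90.0 0.053676556794378584 0.030326828948369765
rim [0.69253035 0.03612009 0.035     ] (0.0197, -0.1153)
rim [0.66939149 0.26544528 0.035     ] (0.0184, 0.1152)
hood window front [0.71331176 0.031756   0.076     ] (0.04, -0.1216)
hood window front [0.6957994  0.28331664 0.076     ] (0.0464, 0.1305)
pad back [0.5165417  0.03565645 0.028     ] (-0.1555, -0.099)
pad back [0.49716544 0.24236105 0.028     ] (-0.1552, 0.1086)
```

The pad may have travelled only about 136 mm by cross-camera measurement, so I'll drag again firmly to be sure of the stop.

>>> drive_tool(
  targets="0 0 0 0.5 0 0.4 0; 0 0 0 1 0 0.9 0; 0 0 0 1 0 0.9 0",
)

```text
time: 29.28
tool_pos: [0.5242, 0.1379, 0.1495]
tool_rot: [-0.004, -0.0, 1.0, -0.0]
force: [0.3, 0.5, 0.3]
opening: 0.0324
grip_force: 0.0
```

>>> drive_tool(
  targets="0 0 0 0.5 -0.07 0.4 0; 0 0 0 0.5 -0.07 0.8 0; 0 0 0 0.5 -0.07 1 0; 0 0 0 0.5 -0.07 1 0",
)

```text
time: 29.78
tool_pos: [0.4814, 0.1311, 0.0528]
tool_rot: [-0.0, -0.0, 1.0, -0.0]
force: [0.9, 0.3, 0.3]
opening: -0.0
grip_force: 0.0
```

>>> drive_tool(
  targets="0 0 0 0 0 0.3 0; 0 0 0 0 0 0.47 0; 0 0 0 0 0 0.52 0; 0 0 0 0 0 0.52 0;  0 0 0 0 0 0.52 0",
)

```text
time: 30.4
tool_pos: [0.4825, 0.1313, 0.0018]
tool_rot: [0.001, -0.0, 1.0, 0.0]
force: [0.4, 0.4, -0.0]
opening: 0.0001
grip_force: 0.0
```

>>> drive_tool(
  targets="0 0 0 0 0 0.04 0; 0 0 0 0 0 0.07 0; 0 0 0 0 0 0.075 0; 0 0 0 0 0 0.075 0",
)

```text
time: 30.9
tool_pos: [0.4851, 0.1316, -0.0037]
tool_rot: [0.004, -0.0, 1.0, 0.0]
force: [-0.5, -0.5, 27.6]
opening: 0.0003
grip_force: 14.0
```

>>> drive_tool(
  targets="0 0 0 0.05 -0.005 0 0; 0 0 0 0.1 -0.01 0 0; 0 0 0 0.1 -0.01 0 0",
)

```text
time: 31.28
tool_pos: [0.4773, 0.1308, -0.0036]
tool_rot: [0.006, -0.0, 1.0, 0.001]
force: [8.6, 1.6, 19.9]
opening: -0.0
grip_force: 9.6
```

>>> drive_tool(
  targets="0 0 0 0.05 -0.005 0 0; 0 0 0 0.1 -0.01 0 0; 0 0 0 0.15 -0.014 0 0; 0 0 0 0.15 -0.014 0 0",
)

```text
time: 31.78
tool_pos: [0.4626, 0.1293, -0.0037]
tool_rot: [0.006, -0.0, 1.0, 0.001]
force: [9.5, 1.1, 19.5]
opening: -0.0
grip_force: 9.5
```

The drag force saturates at about 9 N, so the bed is hard against its stop. I'll go back to the viewpoint and locate the tags in code.

>>> drive_tool(
  targets="0 0 0 0 0 -0.5 0; 0 0 0 0 0 -1 0",
)

```text
time: 32.02
tool_pos: [0.4563, 0.1288, 0.0944]
tool_rot: [-0.0, -0.0, 1.0, -0.0]
force: [1.2, -0.4, -0.7]
opening: 0.0001
grip_force: 0.0
```

>>> drive_tool(
  targets="0 0 0 -0.5 0 -0.5 0.8; 0 0 0 -1 0 -1 0.8",
)

```text
time: 32.28
tool_pos: [0.5459, 0.1289, 0.1838]
tool_rot: [0.001, -0.0, 1.0, 0.0]
force: [2.1, -0.1, -0.5]
opening: 0.0358
grip_force: 0.0
```

>>> drive_tool(
  targets="0 0 0 -0.5 0 -0.4 0.8; 0 0 0 -0.7 0.1 -0.5 0.8; 0 0 0 -0.7 0.1 -0.5 0.8; 0 0 0 -0.7 0.1 -0.5 0.8",
)

```text
time: 32.78
tool_pos: [0.614, 0.1387, 0.2307]
tool_rot: [-0.001, -0.0, 1.0, -0.0]
force: [-0.7, -0.7, 0.1]
opening: 0.0681
grip_force: 0.0
```

```bash
cat > tags.py <<'E'
import sys; from h import *
def find(n,fresh=True):
    m=imaging.camera_model('wrist'); a=imaging.grab_frame('wrist')[:,:,::-1].copy()
    cv2.imwrite(f'pics/{n}.png',a)
    o=np.array([.662,.149]); X=np.array([.9955,.0948]);Y=np.array([-.0948,.9955])
    poly=np.array([proj(m,[*(o+x*X+y*Y),.03]) for x,y in[(-.15,-.108),(.008,-.108),(.008,.108),(-.15,.108)]],np.int32)
    M=np.zeros(a.shape[:2],np.uint8); cv2.fillPoly(M,[poly],255)
    b,g,r=[a[:,:,i].astype(int) for i in range(3)]
    br=(((r-b)>0.25*r)&(r>25)&(M>0)).astype(np.uint8)*255
    br=cv2.morphologyEx(br,cv2.MORPH_OPEN,np.ones((3,3))); br=cv2.morphologyEx(br,cv2.MORPH_CLOSE,np.ones((5,5)))
    for c in cv2.findContours(br,cv2.RETR_EXTERNAL,cv2.CHAIN_APPROX_NONE)[0]:
        if cv2.contourArea(c)<150: continue
        P=np.array([ray(m,*q[0],.046)[:2] for q in c],np.float32)*1000
        (cx,cy),(w,h),_=R_=cv2.minAreaRect(P); bx=cv2.boxPoints(R_)
        e=max([bx[1]-bx[0],bx[2]-bx[1]],key=np.linalg.norm); ang=np.degrees(np.arctan2(e[1],e[0]))%180
        print('tag',round(cx/1000,4),round(cy/1000,4),'size',round(w,1),round(h,1),'long deg',round(ang,1))
    p,r,s=tool(); print(p,s['opening'],np.round(s['joint_pos'],2))
find(sys.argv[1])
E
python3 tags.py w10
```

```text
tag 0.6361 0.0947 size 30.2 54.3 long deg 108.5
tag 0.6215 0.1769 size 29.4 53.0 long deg 91.4
[0.61385248 0.13869604 0.23092975] 0.06824540677790075 [ 0.09  0.4   0.3   1.48 -0.    0.09]
```

>>> drive_tool(
  targets="0 0 -0.03 -0.08 0.38 0.3 0.8; 0 0 -0.03 -0.08 0.38 0.8 0.8; 0 0 -0.03 -0.08 0.38 1 0.8; 0 0 -0.03 -0.08 0.38 1 0.8",
)

```text
time: 33.33
tool_pos: [0.6211, 0.1766, 0.1301]
tool_rot: [-0.002, -0.012, 1.0, -0.0]
force: [0.5, 0.2, 0.7]
opening: 0.0686
grip_force: 0.0
```

>>> drive_tool(
  targets="0 0 0 0 0 0.5 0.8; 0 0 0 0 0 0.9 0.8; 0 0 0 0 0 1 0.8; 0 0 0 0 0 1 0.8",
)

```text
time: 33.83
tool_pos: [0.6235, 0.1768, 0.0329]
tool_rot: [0.0, -0.012, 1.0, 0.0]
force: [0.1, 0.2, 0.6]
opening: 0.0682
grip_force: 0.0
```

>>> drive_tool(
  targets="0 0 0 0 0 0.2 0.8; 0 0 0 0 0 0.27 0.8; 0 0 0 0 0 0.3 0.8; 0 0 0 0 0 0.3 0.8",
)

```text
time: 34.33
tool_pos: [0.6235, 0.1769, 0.0025]
tool_rot: [0.0, -0.012, 1.0, 0.0]
force: [-0.5, -0.4, -0.3]
opening: 0.0682
grip_force: 0.0
```

>>> drive_tool(
  targets="0 0 0 0 0 0.03 0.8; 0 0 0 0 0 0.05 0.8; 0 0 0 0 0 0.05 0.8",
)

```text
time: 34.7
tool_pos: [0.623, 0.1769, -0.0035]
tool_rot: [-0.0, -0.012, 1.0, -0.0]
force: [-0.3, -1.1, -0.4]
opening: 0.0687
grip_force: 0.0
```

>>> drive_tool(
  targets="0 0 0 0 0 0.03 0.8; 0 0 0 0 0 0.04 0.8; 0 0 0 0 0 0.04 0.8",
)

```text
time: 35.08
tool_pos: [0.623, 0.1768, -0.0075]
tool_rot: [-0.0, -0.012, 1.0, -0.0]
force: [-0.0, -0.4, 0.4]
opening: 0.0682
grip_force: 0.0
```

>>> drive_tool(
  targets="0 0 0 0 0 0 0.5; 0 0 0 0 0 0 0; 0 0 0 0 0 0 0; 0 0 0 0 0 0 0; 0 0 0 0 0 0 0",
)

```text
time: 35.7
tool_pos: [0.6234, 0.1769, -0.007]
tool_rot: [0.0, -0.012, 1.0, 0.0]
force: [0.3, 0.6, 5.5]
opening: 0.0539
grip_force: 63.8
```

Tag B is gripped at 54 mm. Next I'll lift it and carry it to the tray.

>>> drive_tool(
  targets="0 0 0 0 0 -0.3 0; 0 0 0 0 0 -0.7 0; 0 0 0 0 0 -1 0; 0 0 0 0 0 -1 0",
)

```text
time: 36.2
tool_pos: [0.6241, 0.1771, 0.0948]
tool_rot: [0.002, -0.012, 1.0, 0.0]
force: [0.3, 0.8, -0.8]
opening: 0.054
grip_force: 63.3
```

>>> drive_tool(
  targets="0 0 0 0.16 -0.29 0 0; 0 0 0 0.32 -0.58 0 0; 0 0 0 0.48 -0.87 0 0",
)

```text
time: 36.58
tool_pos: [0.5758, 0.088, 0.091]
tool_rot: [-0.001, -0.012, 1.0, -0.0]
force: [-0.2, 0.8, -0.3]
opening: 0.0533
grip_force: 63.3
```

>>> drive_tool(
  targets="0 0 0 0.16 -0.29 0 0; 0 0 0 0.32 -0.58 0 0; 0 0 0 0.48 -0.87 0 0",
)

```text
time: 36.95
tool_pos: [0.5298, -0.0001, 0.0913]
tool_rot: [-0.001, -0.012, 1.0, 0.0]
force: [0.6, 0.1, 0.5]
opening: 0.0538
grip_force: 63.3
```

>>> drive_tool(
  targets="0 0 0 0.16 -0.29 0 0; 0 0 0 0.32 -0.58 0 0; 0 0 0 0.48 -0.87 0 0",
)

```text
time: 37.33
tool_pos: [0.4839, -0.0881, 0.0913]
tool_rot: [-0.001, -0.012, 1.0, 0.0]
force: [-0.8, 0.2, -0.9]
opening: 0.0537
grip_force: 63.3
```

>>> drive_tool(
  targets="0 0 0 0.16 -0.29 0 0; 0 0 0 0.32 -0.58 0 0; 0 0 0 0.48 -0.87 0 0; 0 0 0 0.48 -0.87 0 0; 0 0 0 0.48 -0.87 0 0",
)

```text
time: 37.95
tool_pos: [0.439, -0.1752, 0.0919]
tool_rot: [-0.001, -0.012, 1.0, 0.001]
force: [0.5, 0.2, 0.5]
opening: 0.0538
grip_force: 63.3
```

Run:
```python
from h import *
p,r,s=tool(); print(p,loc([.430,-.172,-.027]),np.degrees(np.arctan2(*r.as_matrix()[1::-1,1])))
```

```text
[ 0.43903271 -0.17516005  0.09189929] [0.08830009 0.03247882 1.1891215 ] 91.32742618780735
```

>>> drive_tool(
  targets="0 0 -0.04 0.09 0.03 0.4 0; 0 0 -0.04 0.09 0.03 0.8 0; 0 0 -0.04 0.09 0.03 1 0; 0 0 -0.04 0.09 0.03 1 0",
)

```text
time: 38.45
tool_pos: [0.4296, -0.1713, -0.0087]
tool_rot: [-0.001, -0.028, 1.0, 0.001]
force: [-0.8, -0.2, -0.1]
opening: 0.0537
grip_force: 63.3
```

>>> drive_tool(
  targets="0 0 0 0 0 0.1 0; 0 0 0 0 0 0.17 0; 0 0 0 0 0 0.19 0; 0 0 0 0 0 0.19 0",
)

```text
time: 38.95
tool_pos: [0.4304, -0.1728, -0.0263]
tool_rot: [0.0, -0.028, 1.0, -0.0]
force: [0.1, -0.6, -0.0]
opening: 0.0536
grip_force: 63.3
```

>>> drive_tool(
  targets="0 0 0 0 0 0.02 0; 0 0 0 0 0 0.025 0; 0 0 0 0 0 0.025 0.8; 0 0 0 0 0 0.025 0.8; 0 0 0 0 0 0.025 0.8; 0 0 0 0 0 0.025 0.8",
)

```text
time: 39.7
tool_pos: [0.4303, -0.1728, -0.0289]
tool_rot: [-0.0, -0.028, 1.0, -0.0]
force: [0.3, 0.2, -0.6]
opening: 0.068
grip_force: 0.0
```

>>> drive_tool(
  targets="0 0 0 0 0 -0.2 0.8; 0 0 0 0 0 -0.6 0.8; 0 0 0 0 0 -1 0.8",
)

```text
time: 40.08
tool_pos: [0.4301, -0.1726, 0.0722]
tool_rot: [-0.0, -0.028, 1.0, 0.0]
force: [0.3, -0.2, -0.2]
opening: 0.0682
grip_force: 0.0
```

>>> drive_tool(
  targets="0 0 0 -0.3 0.5 -0.4 0.8; 0 0 0 -0.6 1 -0.8 0.8",
)

```text
time: 40.33
tool_pos: [0.4788, -0.081, 0.1433]
tool_rot: [0.0, -0.027, 1.0, -0.0]
force: [1.1, -0.6, -0.0]
opening: 0.0683
grip_force: 0.0
```

>>> drive_tool(
  targets="0 0 0 -0.3 0.5 -0.3 0.8; 0 0 0 -0.6 1 -0.7 0.8",
)

```text
time: 40.58
tool_pos: [0.5288, 0.015, 0.2065]
tool_rot: [-0.0, -0.028, 1.0, -0.0]
force: [1.3, 0.2, 0.2]
opening: 0.0681
grip_force: 0.0
```

>>> drive_tool(
  targets="0 0 0 -0.3 0.5 0 0.8; 0 0 0 -0.7 1 0 0.8; 0 0 0 -0.7 1 0 0.8; 0 0 0 -0.7 1 0 0.8",
)

```text
time: 41.08
tool_pos: [0.5925, 0.1171, 0.205]
tool_rot: [-0.001, -0.028, 1.0, -0.0]
force: [0.2, -0.7, 0.0]
opening: 0.0682
grip_force: 0.0
```

```bash
python3 tags.py w11
```

```text
tag 0.6356 0.0939 size 31.1 53.7 long deg 108.1
[0.5923835  0.11651239 0.20535488] 0.06835876883760215 [ 0.06  0.35  0.17  1.39 -0.    0.  ]
```

>>> drive_tool(
  targets="0 0 -0.17 -0.2 -0.12 0.2 0.8; 0 0 -0.338 -0.42 -0.245 0.6 0.8; 0 0 -0.338 -0.42 -0.245 1 0.8; 0 0 -0.338 -0.42 -0.245 1 0.8",
)

```text
time: 41.62
tool_pos: [0.634, 0.0933, 0.1032]
tool_rot: [-0.003, -0.158, 0.987, 0.0]
force: [-0.2, -0.2, 0.5]
opening: 0.0681
grip_force: 0.0
```

>>> drive_tool(
  targets="0 0 0 0 0 0.4 0.8; 0 0 0 0 0 0.8 0.8; 0 0 0 0 0 1 0.8; 0 0 0 0 0 1 0.8",
)

```text
time: 42.12
tool_pos: [0.6359, 0.0943, 0.0065]
tool_rot: [-0.0, -0.159, 0.987, -0.0]
force: [-0.8, -0.6, 0.1]
opening: 0.0685
grip_force: 0.0
```

>>> drive_tool(
  targets="0 0 0 0 0 0.06 0.8; 0 0 0 0 0 0.12 0.8; 0 0 0 0 0 0.12 0.8; 0 0 0 0 0 0.12 0.5; 0 0 0 0 0 0.12 0; 0 0 0 0 0 0.12 0; 0 0 0 0 0 0.12 0; 0 0 0 0 0 0.12 0",
)

```text
time: 43.12
tool_pos: [0.6367, 0.0949, -0.0057]
tool_rot: [0.001, -0.16, 0.987, -0.0]
force: [-0.2, -0.1, 5.1]
opening: 0.0538
grip_force: 63.8
```

>>> drive_tool(
  targets="0 0 0 0 0 -0.3 0; 0 0 0 0 0 -0.7 0; 0 0 0 0 0 -1 0; 0 0 0.17 0 0 -1 0; 0 0 0.338 0 0 -1 0; 0 0 0.338 0 0 -1 0",
)

```text
time: 43.88
tool_pos: [0.6359, 0.0949, 0.0934]
tool_rot: [-0.0, -0.028, 1.0, -0.0]
force: [-0.8, 0.1, -0.2]
opening: 0.0538
grip_force: 63.1
```

>>> drive_tool(
  targets="0 0 0 0.18 -0.3 0 0; 0 0 0 0.36 -0.6 0 0; 0 0 0 0.55 -0.89 0 0",
)

```text
time: 44.25
tool_pos: [0.5855, 0.0021, 0.0932]
tool_rot: [-0.0, -0.03, 1.0, 0.0]
force: [0.4, 0.0, 0.2]
opening: 0.0539
grip_force: 63.1
```

>>> drive_tool(
  targets="0 0 0 0.18 -0.3 0 0; 0 0 0 0.36 -0.6 0 0; 0 0 0 0.55 -0.89 0 0",
)

```text
time: 44.62
tool_pos: [0.5354, -0.0899, 0.0934]
tool_rot: [-0.0, -0.029, 1.0, 0.0]
force: [-0.2, -1.1, -0.2]
opening: 0.0537
grip_force: 63.1
```

>>> drive_tool(
  targets="0 0 0 0.18 -0.3 0 0; 0 0 0 0.36 -0.6 0 0; 0 0 0 0.55 -0.89 0 0",
)

```text
time: 45.0
tool_pos: [0.4854, -0.1818, 0.0934]
tool_rot: [-0.0, -0.029, 1.0, 0.0]
force: [0.0, 0.5, -0.2]
opening: 0.0534
grip_force: 63.1
```

>>> drive_tool(
  targets="0 0 0 0.18 -0.3 0 0; 0 0 0 0.36 -0.6 0 0; 0 0 0 0.55 -0.89 0 0; 0 0 0 0.55 -0.89 0 0; 0 0 0 0.55 -0.89 0 0",
)

```text
time: 45.62
tool_pos: [0.4361, -0.2724, 0.0934]
tool_rot: [-0.0, -0.028, 1.0, 0.0]
force: [0.0, 1.0, -0.2]
opening: 0.054
grip_force: 63.1
```

Run:
```python
from h import *
p,r,s=tool(); print(p,s['opening'],loc([.436,-.272,-.027]),np.degrees(np.arctan2(*r.as_matrix()[1::-1,1])))
```

```text
[ 0.43610163 -0.27241297  0.0934342 ] 0.05398736558985893 [6.80185528e-04 3.61333715e-03 1.20434391e+00] 93.23281741617784
```

>>> drive_tool(
  targets="0 0 0 0 0 0.4 0; 0 0 0 0 0 0.8 0; 0 0 0 0 0 1 0; 0 0 0 0 0 1 0",
)

```text
time: 46.12
tool_pos: [0.4357, -0.2711, -0.0077]
tool_rot: [-0.001, -0.029, 1.0, 0.001]
force: [0.2, 0.3, 0.1]
opening: 0.054
grip_force: 63.1
```

>>> drive_tool(
  targets="0 0 0 0 0 0.1 0; 0 0 0 0 0 0.18 0; 0 0 0 0 0 0.21 0; 0 0 0 0 0 0.22 0; 0 0 0 0 0 0.22 0; 0 0 0 0 0 0.22 0.8; 0 0 0 0 0 0.22 0.8; 0 0 0 0 0 0.22 0.8; 0 0 0 0 0 0.22 0.8",
)

```text
time: 47.25
tool_pos: [0.4361, -0.2728, -0.0285]
tool_rot: [-0.0, -0.028, 1.0, 0.0]
force: [-0.2, -0.1, 0.3]
opening: 0.0682
grip_force: 0.0
```

>>> drive_tool(
  targets="0 0 0 0 0 -0.2 0.8; 0 0 0 0 0 -0.6 0.8; 0 0 0 0 0 -1 0.8",
)

```text
time: 47.62
tool_pos: [0.4359, -0.2726, 0.0724]
tool_rot: [-0.0, -0.028, 1.0, 0.0]
force: [0.4, -0.1, 0.4]
opening: 0.0683
grip_force: 0.0
```

>>> drive_tool(
  targets="0 0 0 -0.3 0.1 -0.5 0.8; 0 0 0 -0.7 0.2 -0.9 0.8; 0 0 0 -0.7 0.2 -0.9 0.8",
)

```text
time: 48.0
tool_pos: [0.508, -0.249, 0.1644]
tool_rot: [0.002, -0.029, 1.0, -0.002]
force: [-0.4, -0.3, -1.7]
opening: 0.0682
grip_force: 0.0
```

>>> drive_tool(
  targets="0 0 0 0 0.1 -0.5 0.8; 0 0 0 -0.2 0.5 -0.9 0.8; 0 0 0 -0.2 0.5 -0.9 0.8; 0 0 0 -0.2 0.5 -0.9 0.8",
)

```text
time: 48.5
tool_pos: [0.5215, -0.1979, 0.2503]
tool_rot: [-0.001, -0.028, 1.0, 0.0]
force: [0.5, 0.5, -0.5]
opening: 0.0682
grip_force: 0.0
```

```bash
python3 look.py w12
python3 - <<'E'
from h import *
print(tool()[0], ctrl.observe()['time'])
a=cv2.imread('pics/w12.png'); b=imaging.grab_frame('top')[:,:,::-1]
b=cv2.resize(b[120:280,150:430],(480,274)); a=cv2.resize(a,(480,300))
cv2.imwrite('pics/m12.png',np.vstack([a,b]))
E
```

```text
[ 0.52122129 -0.19813655  0.24990562] 48.55
```

View pics/m12.png

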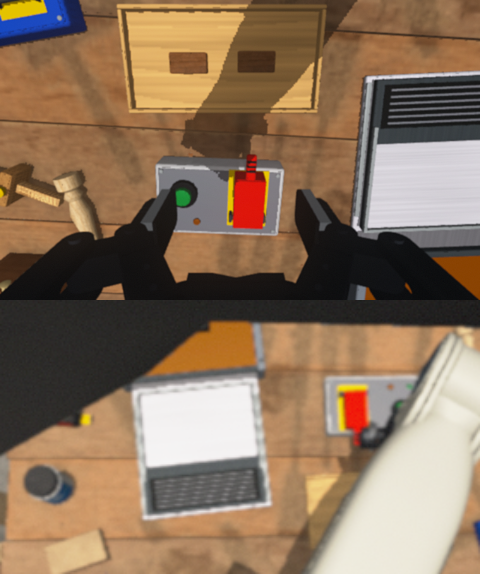

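Both tags lie flat in the tray at (188,62) and (256,61). The cover is shut, the bed is out and empty, and the bystanders haven't moved. I'll hand the job in.

```bash
python3 -c "
from rig import ctrl; print(ctrl.close_job())"
```

```text
the job is handed in; nothing more can be done
None
```

The job is handed in at about 49 s on the robot's clock (the verdict was not reported): laser made safe, cover shut, button pressed and released, bed out at its stop, and both tags flat in the tray.

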